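# Stow the plumbing spares in the latched spares tray

### The arm

A 7-joint arm with a two-finger parallel gripper is mounted at the origin on a cart in front of the work surface, level with it; the furniture and walls round the work are solid. World frame = base frame: x ahead of the robot, y to its left, z up, the work surface at z = 0. Lengths are in m, angles in rad, forces in N, time in s.
With the tool pointing down it reaches from about 0.4 to 0.85 m from the base axis. Payload 4.5 kg.
Tool frame: the origin (TCP) lies between the finger pads; the fingertips stand r.tip_reach ahead of it and the grasp point (between the pads) lies 11 mm behind it (r.tip_reach is the distance from the TCP to the fingertips, in m); z points along the fingers, y is the line along which they close (so a half turn about z gives the same grasp; the last joint's range is limited). The gripper opens to 88 mm and grips with 3 to 60 N. Pads are 18 mm wide; open, the fingers measure 123 mm over their backs; the gripper's body (75 mm by 187 mm) begins 45 mm behind the grasp point.
Start: joints at [1.321, 0.689, -0.195, 1.565, 0.157, 0.902, -0.215], TCP at [0.175, -0.6, 0.223] pointing down, gripper open.
Joint ranges: [-3.01, 3.01], [-0.46, 2.08], [-1.47, 1.51], [0.13, 2.56], [-1, 4.14], [0.04, 2.09], [-2.66, 2.66]. Speed limits (rad/s): [2.57, 2.57, 3.14, 3.14, 3.14, 3.14, 3.14].

### API

Orientations are given as a unit quaternion [x, y, z, w].
In Python, from plant import r, vision, workorder gives the robot as it stands.
- The arm moves only by the tool drive_tool, never from a script. Its argument "targets" is a list of rows, each an object of numbers: "tx", "ty", "tz": the shift along the world's x, y, z in units of 0.03 m (1.0 is 0.03 m); "wx", "wy", "wz": the turn, a rotation vector about the world's x, y, z in units of 60 degrees (1.0 is 60 degrees); "claw": the opening, from -1 (shut) to 1 (fully open). A call has exactly 8 rows; each row shifts and turns the commanded pose from where the row before left it; what a row does not reach is not made up. A row lasts 1/10 s, in which the tool goes at most 50 mm and 8.59 degrees, less where a joint would pass 70% of its speed; a pose out of reach is approached as far as the arm can. A call with a number of a shift or a turn outside -1 to 1 is refused whole. A call with a gripper value outside its range is refused whole. The fingers move at their own pace and stop on an object; "force" is the grip in N (left out, the last holds). Time passes only in rows, so rows that do not move let the fingers close, or fill a call up. It gives the time, the measured TCP pose, the force, the opening and the grip force at its end, in the units of the state.
- r.get_state(): the state, without advancing time (a new reading comes with each control period).
- vision.snapshot(name): name is "scene" or "top" or "wrist"; returns a dict with "image" (480x640x3 uint8, blue, green, red), "range_z" (480x640 float32, m along the optical axis (not along the pixel's ray), 0 where there is no reading), "K" (3x3 intrinsics, pixels), "cam_to_world" (4x4, takes a point from camera to world coordinates). Camera axes: x right, y up, looking along -z (the intrinsics and any distortion apply to the point x, -y, -z); pixel columns grow to the right and rows downward; lengths in m; the calibration is good to about 2 mm. A picture is of the moment at which its call begins.
- workorder.finish_job(): hands the job in; it is judged then, once.
The state is a dict: "clock": time; "q": joint angles; "qd": joint speeds; "joint_torque": joint torques, N m; "tool_pos": TCP position; "eef_rot": TCP orientation; "contact_force": force on the tool from outside, world axes, zero at the start; "moment": the same for the moment, N m; "opening": opening from 0.0 (shut) to 1.0 (fully open); "finger_force": force on a finger pad.
Only numpy, scipy, OpenCV 4.12 (cv2) and the standard library are available. Lean on these libraries where they do the work, as an engineer would, in place of code of your own. Each camera call takes 0.05 s, during which the arm holds its last target. There are 200 camera calls.

### The job

Put the brass ball valve and the white roll of thread tape away in the grey spares box. First lift the black bottle cap out of the tray's way and set it flat on the worktop beside the box, where the open tray cannot reach it; then press the round release button on the console at the box's front so that the latched tray pops out, lay both spares flat in the tray side by side, and push the tray fully home until it clicks and stays shut. Leave everything else standing where it is.

Things in the scene. Friction and masses are not known exactly. Their poses are not given: they have to be found in the camera images.
- spares_box: Fixed grey box, 150 mm deep (x -75 to 75), 230 wide (y -99 to 131), 62 high. Origin on the worktop under the middle of the tray's width and the box's depth; the tray comes out to -x. Beside its path a console with the button juts out: x -138 to -75, y 97 to 131, 54 mm high. The bottle shelf's front rail is 0.43 m above the worktop over the box's middle: keep hand and wrist in front of it.
- tray (a joint): Tray's travel in m: 0 shut and latched (it can be pushed about 3 mm deeper), 0.118 fully out towards the box's -x. A spring drives it out (about 5.6 N when shut, 1.5 N when out), so it pops out fully by itself when released. Pushing it home takes up to about 10 N, a little more over the last 20 mm where it rides over the latch; push until it meets its hard stop, then let go: the latch holds it at 0 to 1 mm.
- tray_floor (a point): Middle of the tray's inner floor, moving with the tray, axes as the box's. The tray is open at the top, inside 108 mm (x) by 176 mm (y), walls 3 mm thick and 39 mm high above this floor, which is 6 mm above the worktop. Fully out, its whole inside is in the open. The box's ceiling is 52 mm above this floor.
- tray_front (a point): Middle of the tray's front plate (outer face, 30 mm above the worktop), moving with the tray, axes as the box's. The plate is 186 mm wide and reaches from 3 to 57 mm above the worktop; a lip 70 mm wide sticks 10 mm out of it to -x at 48 to 54 mm above the worktop. Push here towards the box's +x.
- release (a joint): Button travel in m: 0 up, 0.008 fully down. Spring 0.8 N at the start to 4 N fully down; the latch lets go between 3 and 6 mm; press it fully.
- release_top (a point): Centre of the top of the round steel release button, 26 mm across, on top of the console that juts out at the box's left front, 69 mm above the worktop (the console's top is at 54 mm); press straight down.
- valve: Brass ball valve with a red lever, lying flat, 32 x 115 x 49 mm, 0.26 kg. Origin on its underside; its length is along y: pipe body from y = -13 to +48 mm (28 mm wide and 27 mm high between y = 0 and 35, end nuts 32 mm wide), lever 12 mm wide above it at 38 to 49 mm height from y = -58 to +26 mm, fixed. Grip the body across x at about y = +18 mm.
- tape: White roll of thread tape lying flat, 52 mm across, 15 mm thick, solid to the touch. Origin at the centre of its underside.
- cap: Black bottle cap lying flat in front of the tray, in its way: 57 mm across, 24 mm high. Origin at the centre of its underside.
- bottle: Bystander, loose: orange and grey drinks bottle standing by the tray, 71 mm across, 218 mm high. Origin under its centre.
- mug: Bystander, loose: white mug, 80 mm across with a handle at one side (109 mm along its y), 95 mm high; its round body is centred at y = about +15 mm from the origin on its underside.
- spoon: Bystander, loose: steel teaspoon, 132 mm along x, 26 mm wide, 9 mm high. Origin under its middle.
- tin: Bystander, loose: green and grey tea tin, 74 mm across, 92 mm high. Origin under its centre.
- strainer: Bystander, loose: steel mesh tea strainer cup, 82 mm across, 61 mm high. Origin under its centre.
- grey_cap: Bystander, loose: grey bottle cap, 69 mm across, 24 mm high. Origin under its centre.

How it is judged:
On the way, in this order (a step that is already met when the one before it is completed fails the run):
1. the black cap lies released on the worktop clear of the tray's way, the tray still shut ((y of cap in the frame of spares_box above 0.125 m or y of cap in the frame of spares_box below -0.125 m or x of cap in the frame of spares_box below -0.235 m) and height (world z) of cap between -0.01 and 0.026 m and linear speed of cap below 0.03 m/s and contact force between cap and the fingers below 0.2 N and value of joint tray below 0.006 m), for 0.2 s.
2. the release button is pressed (value of joint release above 0.0025 m).
3. the tray has popped out (value of joint tray above 0.1 m), for 0.1 s.
4. valve and tape both lie released in the open tray (x of valve in the frame of tray_floor between -0.05 and 0.05 m and y of valve in the frame of tray_floor between -0.085 and 0.085 m and z of valve in the frame of tray_floor between -0.008 and 0.02 m and x of tape in the frame of tray_floor between -0.05 and 0.05 m and y of tape in the frame of tray_floor between -0.085 and 0.085 m and z of tape in the frame of tray_floor between -0.008 and 0.02 m and value of joint tray above 0.08 m and contact force between each of valve, tape and the fingers below 0.2 N), for 0.2 s.
5. the tray is home (value of joint tray below 0.004 m), for 0.1 s.
At the end, for the whole second after the job is handed in: Tray latched home (within 4 mm, button up), valve and tape at rest on its floor (undersides under 20 mm above it, inside its walls); black cap at rest flat on the worktop, its centre over 125 mm to a side of the tray's centre line or over 235 mm in front of the box's origin (x of valve in the frame of tray_floor between -0.05 and 0.05 m and y of valve in the frame of tray_floor between -0.085 and 0.085 m and z of valve in the frame of tray_floor between -0.008 and 0.02 m and x of tape in the frame of tray_floor between -0.05 and 0.05 m and y of tape in the frame of tray_floor between -0.085 and 0.085 m and z of tape in the frame of tray_floor between -0.008 and 0.02 m and (y of cap in the frame of spares_box above 0.125 m or y of cap in the frame of spares_box below -0.125 m or x of cap in the frame of spares_box below -0.235 m) and height (world z) of cap between -0.01 and 0.026 m and linear speed of each of cap, valve, tape below 0.03 m/s and value of joint tray below 0.004 m and value of joint release below 0.002 m); the robot touches nothing.
It fails at once if a bystander is shoved more than 40 mm (distance of any of bottle, mug, spoon, tin, strainer, grey_cap from where it was at the start of the episode above 0.04 m).
It fails at once if a bystander is knocked over (angle between any of bottle, mug, spoon, tin, strainer, grey_cap's own z axis and vertical above 0.5 rad).
It also fails if it takes over 72 s, if anything falls off the work surface, if the arm or the gripper's body presses on something with over 40 N, if the wrist force passes 120 N, or if a joint passes its speed limit or range.

## Working session

There is one attempt and no reset: what is moved stays moved. The work goes in short steps, Python scripts to look and compute and a tool call to move; the robot and the scene stay as the last step left them, time stands still between calls to the robot, and variables do not carry over. Pictures are saved under pics/ and viewed, at most 12 in all, crops included, and the job is handed in when it is done.

Besides the shell and the picture viewer there is one more tool, called after "Emit:" as a command line: name --argument value ..., lists and objects as JSON in quotes. drive_tool: Moves the arm, as the interface text tells. Its arguments: {"type":"object","properties":{"targets":{"type":"array","items":{"type":"object","properties":{"tx":{"type":"number"},"ty":{"type":"number"},"tz":{"type":"number"},"wx":{"type":"number"},"wy":{"type":"number"},"wz":{"type":"number"},"claw":{"type":"number"}}}},"force":{"type":"number"}},"required":["targets"]}

```bash
mkdir -p pics
cat > h.py <<'E'
import numpy as np,cv2
from plant import r,vision,workorder
def snap(n,f=None):
    s=vision.snapshot(n); np.savez('/tmp/'+n,**{k:s[k] for k in('image','range_z','K','cam_to_world')})
    if f: cv2.imwrite('pics/'+f,s['image'])
    return s
def cloud(s):
    z=s['range_z'];K=s['K'];v,u=np.mgrid[:480,:640]
    p=np.stack([(u-K[0,2])/K[0,0]*z,-(v-K[1,2])/K[1,1]*z,-z,np.ones_like(z)],-1)
    return (p@s['cam_to_world'].T)[...,:3]
E
python3 - <<'E'
from h import *
print(r.get_state(),r.tip_reach)
for n in('scene','top'):
    s=snap(n,n+'0.png');print(n,s['K'],s['cam_to_world'])
E
```

```text
{'clock': 0.0, 'q': array([ 1.32081467,  0.68996436, -0.19451129,  1.56633366,  0.15731239,
        0.90249789, -0.2150854 ]), 'qd': array([ 0.00132086, -0.00070888,  0.00043764, -0.00058901, -0.00091264,
        0.00123509,  0.00199956]), 'joint_torque': array([-4.29411557e-04, -5.27569878e+01, -1.26679882e+00, -1.53431332e+01,
       -5.24892204e-02,  6.53752650e-03,  1.67484968e-04]), 'tool_pos': array([ 0.1747549 , -0.59938956,  0.222025  ]), 'eef_rot': array([ 9.89942661e-01,  1.41466282e-01, -1.99101669e-04, -8.83110586e-04]), 'contact_force': array([-0.09005738,  0.53311775,  0.83665825]), 'moment': array([-0.02633005, -0.03890744, -0.05273097]), 'finger_force': 0.0, 'opening': 1.0026878332028566} 0.008
scene [[525.60935664   0.         321.32150772]
 [  0.         525.60935664 239.05468701]
 [  0.           0.           1.        ]] [[ 0.87752618  0.38036656 -0.29200872  0.16485438]
 [-0.47941508  0.70915455 -0.51697292 -0.70102898]
 [ 0.0104401   0.59365065  0.80465515  1.13747179]
 [ 0.          0.          0.          1.        ]]
top [[571.97569859   0.         327.04682754]
 [  0.         571.97569859 237.7763096 ]
 [  0.           0.           1.        ]] [[-0.02390172  0.99550073 -0.09168974  0.43165641]
 [-0.99967735 -0.02458878 -0.00637083 -0.03818593]
 [-0.0085967   0.09150788  0.99576724  1.53036349]
 [ 0.          0.          0.          1.        ]]
```

View pics/scene0.png

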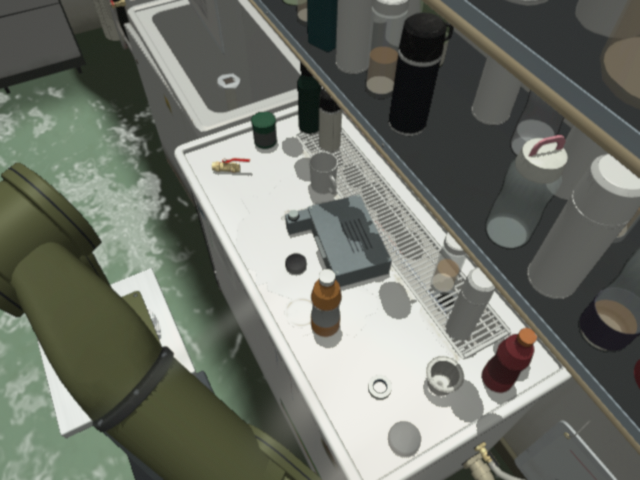

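View pics/top0.png

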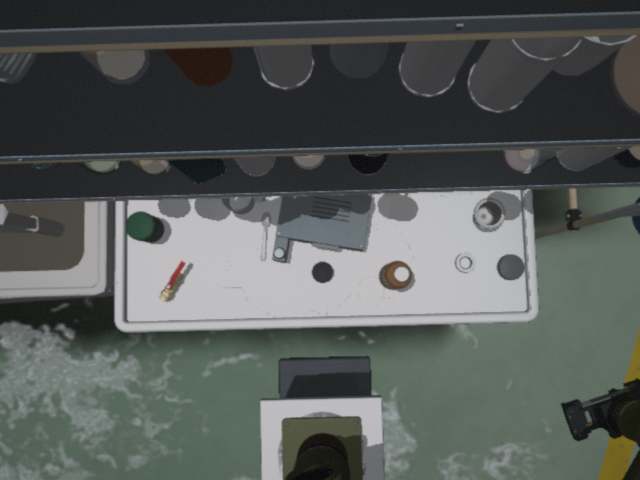

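The scene view shows the valve (226,167), tape (380,386), cap (296,263), button (292,216) and bottle (326,300). In the top view they are: valve (172,282), tape (464,263), cap (322,272), button (279,255), bottle (397,275), spoon (264,240), box 275-372 × 192-248.

```bash
cat > seg.py <<'E'
from h import *
s=np.load('/tmp/top.npz');P=cloud(s);im=s['image'].astype(int)
def reg(n,u0,u1,v0,v1,zl,zh):
    q=P[v0:v1,u0:u1].reshape(-1,3);q=q[(q[:,2]>zl)&(q[:,2]<zh)]
    if len(q)<3: print(n,len(q));return
    (c,wh,a)=cv2.minAreaRect(q[:,:2].astype(np.float32))
    print(n,len(q),'rect',np.round(c,3),np.round(wh,3),round(a,1),'mean',q.mean(0).round(3),'zmax',q[:,2].max().round(3))
E
python3 - <<'E'
from seg import *
print('table z',[P[v,u].round(3) for v,u in((300,250),(300,430),(220,450))])
reg('cap',305,340,255,290,.012,.05)
reg('tape',450,480,250,278,.008,.05)
reg('valve',150,200,255,308,.012,.08)
reg('lever',150,200,255,308,.036,.08)
reg('button',268,292,240,262,.060,.09)
reg('box',262,380,190,252,.057,.068)
reg('console',268,292,235,270,.045,.08)
reg('bottle',370,420,250,300,.02,.4)
reg('spoon',255,273,215,262,.004,.03)
a=s['image'][180:300,130:500];b=cv2.resize(a,None,fx=2.16,fy=2.16,interpolation=2)
a=s['image'][185:310,150:410];cv2.imwrite('pics/c1.png',cv2.resize(a,None,fx=3,fy=3,interpolation=2))
E
```

```text
table z [array([0.411, 0.181, 0.   ]), array([ 0.4  , -0.298, -0.002]), array([ 0.612, -0.36 ,  0.003])]
cap 359 rect [ 0.482 -0.014] [0.055 0.054] 25.5 mean [ 0.481 -0.014  0.022] zmax 0.033
tape 217 rect [ 0.501 -0.388] [0.064 0.053] 74.7 mean [ 0.498 -0.393  0.014] zmax 0.023
valve 393 rect [0.468 0.376] [0.03  0.114] 56.7 mean [0.461 0.377 0.034] zmax 0.058
lever 165 rect [0.475 0.371] [0.014 0.097] 57.4 mean [0.481 0.368 0.048] zmax 0.058
button 87 rect [0.536 0.094] [0.025 0.047] 84.3 mean [0.532 0.094 0.069] zmax 0.077
box 4032 rect [ 0.608 -0.007] [0.144 0.283] 0.3 mean [ 0.615 -0.025  0.063] zmax 0.068
console 355 rect [0.545 0.089] [0.041 0.069] 80.8 mean [0.546 0.091 0.059] zmax 0.077
bottle 735 rect [ 0.466 -0.197] [0.066 0.066] 88.7 mean [ 0.465 -0.19   0.165] zmax 0.225
spoon 298 rect [0.576 0.142] [0.046 0.124] 89.2 mean [0.577 0.14  0.007] zmax 0.016
```

View pics/c1.png

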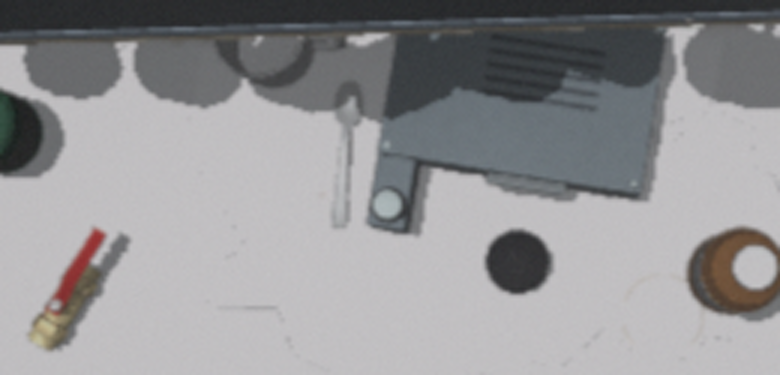

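The crop shows the valve lying with its red lever's tip at (98,235) and the body's outer nut at (40,335). The button is at (388,204), the box's front edge runs (385,152)-(640,195), and the cap is at (519,261).

```bash
cat >> h.py <<'E'
def ray(s,u,v,z):
    K=s['K'];T=s['cam_to_world'];d=T[:3,:3]@np.array([(u-K[0,2])/K[0,0],-(v-K[1,2])/K[1,1],-1.]);o=T[:3,3]
    return (o+d*(z-o[2])/d[2])[:2]
E
python3 - <<'E'
from seg import *
c=lambda u,v,z: ray(s,150+u/3-.33,185+v/3-.33,z)
A=c(386,150,.062);B=c(640,195,.062);print('front',A,B,'len',np.linalg.norm(A-B))
d=A-B; yaw=np.arctan2(-d[0],d[1]);print('yaw deg',np.degrees(yaw))
# fit front edge by depth: box-top points, min x per column
E=[];
for u in range(292,362):
    col=P[200:256,u];k=np.where((col[:,2]>.055)&(col[:,2]<.072))[0]
    if len(k):
        # exclude lip at lower z
        E.append(col[k.max(),:2])
E=np.array(E);p=np.polyfit(E[:,1],E[:,0],1);print('edge fit slope deg',np.degrees(np.arctan(p[0])),p)
bt=c(388,204,.069);print('button',bt)
print('console front',c(370,230,.054),c(410,233,.054))
print('lever tip',c(98,232,.049),'valve end',c(40,338,.014),c(43,330,.03))
for w in(-np.degrees(yaw),np.degrees(yaw)):pass
R=np.array([[np.cos(yaw),-np.sin(yaw)],[np.sin(yaw),np.cos(yaw)]])
print('origin from A',A-R@[-.075,.131],'B',B-R@[-.075,-.099])
o=(A-R@[-.075,.131]+B-R@[-.075,-.099])/2
for n,q in(('button',bt),('cap',c(519,261,.024)),('spoon',(.576,.142)),('bottle',(.466,-.197))):print(n,R.T@(np.array(q)-o))
np.savez('/tmp/box',o=o,yaw=yaw)
E
```

```text
front [0.57801709 0.0967168 ] [ 0.53387105 -0.12050475] len 0.2216620758761543
yaw deg -11.487795700441955
edge fit slope deg 10.109940125490148 [0.17830613 0.55501749]
button [0.53095647 0.09511131]
console front [0.50991825 0.11235725] [0.50649477 0.07793053]
lever tip [0.51418579 0.3484381 ] valve end [0.42391813 0.40884683] [0.43088082 0.40152402]
origin from A [ 0.62542477 -0.04659583] B [ 0.62708534 -0.03842494]
button [-0.12079812  0.11588515]
cap [-0.14771417 -0.00184246]
spoon [-0.08599525  0.17080536]
bottle [-0.12627666 -0.18331102]
```

Emit:
drive_tool --targets '[{"tx":1,"ty":1,"tz":0.4,"wz":-0.027,"claw":1},{"tx":1,"ty":1,"tz":0.4,"wz":-0.027,"claw":1},{"tx":1,"ty":1,"tz":0.4,"wz":-0.027,"claw":1},{"tx":1,"ty":1,"tz":0.4,"wz":-0.027,"claw":1},{"tx":1,"ty":1,"tz":0.4,"wz":-0.027,"claw":1},{"tx":1,"ty":1,"tz":0.4,"wz":-0.027,"claw":1},{"tx":1,"ty":1,"tz":0.4,"wz":-0.027,"claw":1},{"tx":1,"ty":1,"tz":0.4,"wz":-0.027,"claw":1}]'

```text
validation failed for argument at $.ta...
```

Emit:
drive_tool --targets '[{"tx":1,"ty":1,"claw":1},{"tx":1,"ty":1,"claw":1},{"ty":1,"claw":1},{"ty":1,"claw":1},{"ty":1,"claw":1},{"ty":1,"claw":1},{"ty":1,"claw":1},{"ty":1,"claw":1}]'

```text
validation failed for argument at $.ta...
```

Emit:
drive_tool --targets '[{"ty":1,"claw":1},{"ty":1,"claw":1},{"ty":1,"claw":1},{"ty":0.5,"tz":-0.5,"claw":1},{"tz":-1,"claw":1},{"tz":-1,"claw":1},{"tz":-1,"claw":1},{"claw":1}]'

```text
validation failed for argument at $.ta...
```

```bash
cat > w.py <<'E'
from h import *
import sys
s=snap('wrist',sys.argv[1]);st=r.get_state()
print(st['clock'],st['tool_pos'].round(4),st['eef_rot'].round(3),s['cam_to_world'].round(3).tolist())
E
python3 w.py w1.png
```

```text
0.15 [ 0.1748 -0.5996  0.2222] [ 0.99   0.141 -0.    -0.001] [[0.28, 0.928, 0.247, 0.24], [-0.96, 0.271, 0.071, -0.583], [-0.001, -0.257, 0.966, 0.383], [0.0, 0.0, 0.0, 1.0]]
```

View pics/w1.png

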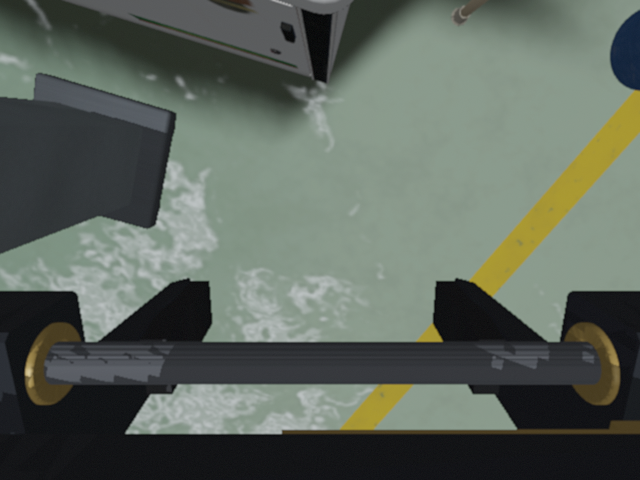

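The moves were refused, so the picture only shows the floor and the open fingers. I'll send complete rows.

Emit:
drive_tool --targets '[{"tx":1,"ty":1,"tz":0.4,"wx":0,"wy":0,"wz":-0.027,"claw":1},{"tx":1,"ty":1,"tz":0.4,"wx":0,"wy":0,"wz":-0.027,"claw":1},{"tx":1,"ty":1,"tz":0.4,"wx":0,"wy":0,"wz":-0.027,"claw":1},{"tx":1,"ty":1,"tz":0.4,"wx":0,"wy":0,"wz":-0.027,"claw":1},{"tx":1,"ty":1,"tz":0.4,"wx":0,"wy":0,"wz":-0.027,"claw":1},{"tx":1,"ty":1,"tz":0.4,"wx":0,"wy":0,"wz":-0.027,"claw":1},{"tx":1,"ty":1,"tz":0.4,"wx":0,"wy":0,"wz":-0.027,"claw":1},{"tx":1,"ty":1,"tz":0.4,"wx":0,"wy":0,"wz":-0.027,"claw":1}]'

```text
clock: 0.95
tool_pos: [0.4159, -0.3585, 0.3192]
eef_rot: [1.0, 0.028, -0.0, -0.0]
contact_force: [0.5, -0.4, 0.4]
opening: 1.003
finger_force: 0.0
```

Emit:
drive_tool --targets '[{"tx":1,"ty":1,"tz":0,"wx":0,"wy":0,"wz":0,"claw":1},{"tx":1,"ty":1,"tz":0,"wx":0,"wy":0,"wz":0,"claw":1},{"tx":0,"ty":1,"tz":0,"wx":0,"wy":0,"wz":0,"claw":1},{"tx":0,"ty":1,"tz":0,"wx":0,"wy":0,"wz":0,"claw":1},{"tx":0,"ty":1,"tz":0,"wx":0,"wy":0,"wz":0,"claw":1},{"tx":0,"ty":1,"tz":0,"wx":0,"wy":0,"wz":0,"claw":1},{"tx":0,"ty":1,"tz":0,"wx":0,"wy":0,"wz":0,"claw":1},{"tx":0,"ty":1,"tz":0,"wx":0,"wy":0,"wz":0,"claw":1}]'

```text
clock: 1.75
tool_pos: [0.4747, -0.1188, 0.3187]
eef_rot: [1.0, 0.029, -0.0, -0.0]
contact_force: [0.6, -1.0, -0.0]
opening: 1.001
finger_force: 0.0
```

Emit:
drive_tool --targets '[{"tx":0,"ty":1,"tz":0,"wx":0,"wy":0,"wz":0,"claw":1},{"tx":0,"ty":1,"tz":0,"wx":0,"wy":0,"wz":0,"claw":1},{"tx":0,"ty":1,"tz":0,"wx":0,"wy":0,"wz":0,"claw":1},{"tx":0,"ty":0.5,"tz":-0.5,"wx":0,"wy":0,"wz":0,"claw":1},{"tx":0,"ty":0,"tz":-1,"wx":0,"wy":0,"wz":0,"claw":1},{"tx":0,"ty":0,"tz":-1,"wx":0,"wy":0,"wz":0,"claw":1},{"tx":0,"ty":0,"tz":-1,"wx":0,"wy":0,"wz":0,"claw":1},{"tx":0,"ty":0,"tz":0,"wx":0,"wy":0,"wz":0,"claw":1}]'

```text
clock: 2.55
tool_pos: [0.4722, -0.0151, 0.211]
eef_rot: [1.0, 0.029, -0.004, 0.0]
contact_force: [-0.3, -0.8, -0.6]
opening: 1.001
finger_force: 0.0
```

```bash
python3 w.py w2.png
```

```text
2.6 [ 0.4737 -0.0151  0.2128] [ 1.     0.029 -0.002  0.   ] [[0.058, 0.963, 0.264, 0.541], [-0.998, 0.056, 0.016, -0.013], [0.0, -0.265, 0.964, 0.372], [0.0, 0.0, 0.0, 1.0]]
```

View pics/w2.png

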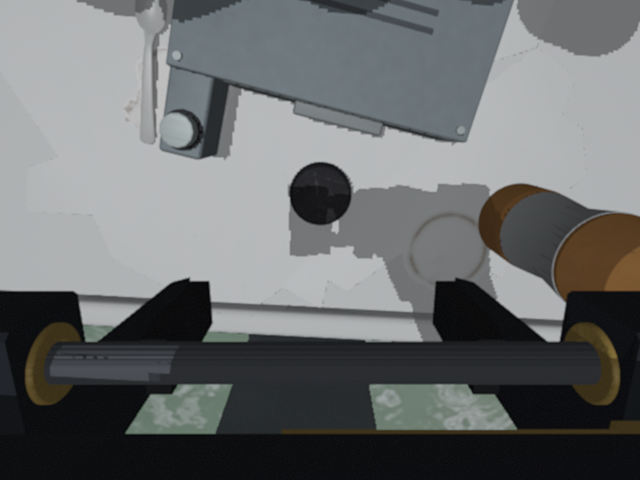

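The wrist view shows the cap at (320,192), the button top at (181,129), and the box's front-top corners at (168,62) and (466,142).

Run:
```python
from h import *
s=np.load('/tmp/wrist.npz')
A=ray(s,168,62,.062);B=ray(s,466,142,.062);d=A-B
print(s['K'][0],A,B,np.linalg.norm(d),'yaw',np.degrees(np.arctan2(-d[0],d[1])))
yaw=np.arctan2(-d[0],d[1]);R=np.array([[np.cos(yaw),-np.sin(yaw)],[np.sin(yaw),np.cos(yaw)]])
o=((A-R@[-.075,.131])+(B-R@[-.075,-.099]))/2
bt=ray(s,181,129,.069);print('o',o,'button',bt,R.T@(bt-o),'cap',ray(s,320,192,.022),'cloud cap',cloud(s)[192,320],cloud(s)[129,181])
np.savez('/tmp/box',o=o,yaw=yaw)
```

```text
[399.35974694   0.         322.08923471] [0.57926812 0.10018113] [ 0.53611174 -0.12218065] 0.22651100730237841 yaw -10.983521509494931
o [ 0.62826766 -0.04099617] button [0.53331755 0.09012034] [-0.11819201  0.1106242 ] cap [ 0.4853637  -0.01434662] cloud cap [ 0.4854742  -0.01434369  0.02269334] [0.53333467 0.08989436 0.06966455]
```

Emit:
drive_tool --targets '[{"tx":0.3,"ty":0,"tz":-1,"wx":0,"wy":0,"wz":0,"claw":1},{"tx":0,"ty":0,"tz":-1,"wx":0,"wy":0,"wz":0,"claw":1},{"tx":0,"ty":0,"tz":-1,"wx":0,"wy":0,"wz":0,"claw":1},{"tx":0,"ty":0,"tz":-1,"wx":0,"wy":0,"wz":0,"claw":1},{"tx":0,"ty":0,"tz":-1,"wx":0,"wy":0,"wz":0,"claw":1},{"tx":0,"ty":0,"tz":-0.8,"wx":0,"wy":0,"wz":0,"claw":1},{"tx":0,"ty":0,"tz":-0.5,"wx":0,"wy":0,"wz":0,"claw":1},{"tx":0,"ty":0,"tz":0,"wx":0,"wy":0,"wz":0,"claw":1}]'

```text
clock: 3.4
tool_pos: [0.4848, -0.0149, 0.0245]
eef_rot: [1.0, 0.029, -0.0, 0.0]
contact_force: [-1.0, 0.3, 0.7]
opening: 1.0
finger_force: 0.0
```

Emit:
drive_tool --targets '[{"tx":0,"ty":0,"tz":-0.3,"wx":0,"wy":0,"wz":0,"claw":1},{"tx":0,"ty":0,"tz":0,"wx":0,"wy":0,"wz":0,"claw":0},{"tx":0,"ty":0,"tz":0,"wx":0,"wy":0,"wz":0,"claw":0},{"tx":0,"ty":0,"tz":0,"wx":0,"wy":0,"wz":0,"claw":0},{"tx":0,"ty":0,"tz":0,"wx":0,"wy":0,"wz":0,"claw":0},{"tx":0,"ty":0,"tz":0,"wx":0,"wy":0,"wz":0,"claw":0},{"tx":0,"ty":0,"tz":0,"wx":0,"wy":0,"wz":0,"claw":0},{"tx":0,"ty":0,"tz":0,"wx":0,"wy":0,"wz":0,"claw":0}]' --force 15

```text
clock: 4.2
tool_pos: [0.484, -0.015, 0.0159]
eef_rot: [1.0, 0.029, 0.0, 0.0]
contact_force: [1.0, 0.1, 0.2]
opening: 0.503
finger_force: 0.0
```

```bash
python3 w.py w3.png
```

```text
4.25 [ 0.484  -0.015   0.0159] [ 1.     0.029 -0.     0.   ] [[0.057, 0.965, 0.257, 0.552], [-0.998, 0.055, 0.015, -0.013], [0.0, -0.257, 0.966, 0.177], [0.0, 0.0, 0.0, 1.0]]
```

View pics/w3.png

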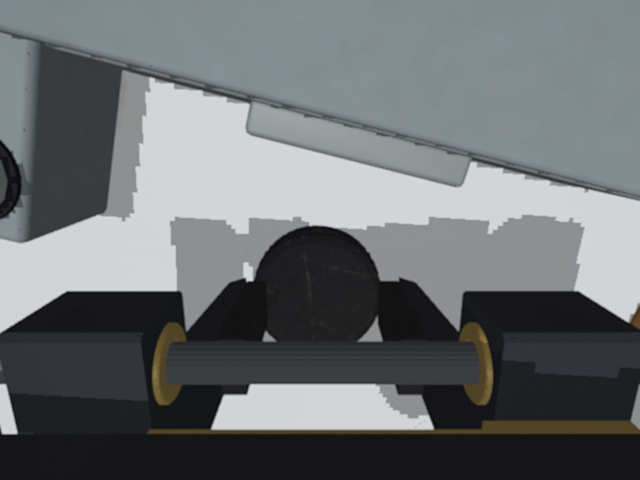

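The fingers, at columns 262 and 380, flank the cap, which is centred at about (317,287) with its top edge at row 226. I'll check whether it's gripped on its centre.

Run:
```python
from h import *
s=np.load('/tmp/wrist.npz');P=cloud(s)
print(P[285,317],ray(s,317,226,.022),ray(s,256,288,.022),ray(s,379,288,.022))
print(P[285,255],P[285,395],P[300,256])
```

```text
[ 0.48967043 -0.01438924  0.02293994] [ 0.51447702 -0.01303088] [0.48649902 0.0109071 ] [ 0.48943992 -0.04026753]
[0.49311411 0.00933178 0.03488796] [ 0.49635063 -0.04387423  0.03533226] [0.49349841 0.00665853 0.04929615]
```

Emit:
drive_tool --targets '[{"tx":0,"ty":0,"tz":0,"wx":0,"wy":0,"wz":0,"claw":-0.4},{"tx":0,"ty":0,"tz":0,"wx":0,"wy":0,"wz":0,"claw":-0.4},{"tx":0,"ty":0,"tz":0,"wx":0,"wy":0,"wz":0,"claw":-0.4},{"tx":0,"ty":0,"tz":0,"wx":0,"wy":0,"wz":0,"claw":-0.4},{"tx":0,"ty":0,"tz":0,"wx":0,"wy":0,"wz":0,"claw":-0.4},{"tx":0,"ty":0,"tz":0,"wx":0,"wy":0,"wz":0,"claw":-0.4},{"tx":0,"ty":0,"tz":0,"wx":0,"wy":0,"wz":0,"claw":-0.4},{"tx":0,"ty":0,"tz":0,"wx":0,"wy":0,"wz":0,"claw":-0.4}]' --force 15

```text
clock: 5.05
tool_pos: [0.484, -0.015, 0.0158]
eef_rot: [1.0, 0.029, 0.0, 0.0]
contact_force: [0.5, -0.1, -0.1]
opening: 0.302
finger_force: 0.0
```

```bash
python3 w.py w4.png
python3 - <<'E'
from h import *
s=np.load('/tmp/wrist.npz');P=cloud(s);g=s['image'].mean(-1)
for v in (240,260,280,300,320): print(v,''.join('%6.0f'%(1000*P[v,u,2]) for u in range(230,411,12)))
E
```

```text
5.1 [ 0.4841 -0.015   0.0158] [1.    0.029 0.    0.   ] [[0.057, 0.965, 0.257, 0.552], [-0.998, 0.055, 0.015, -0.013], [0.0, -0.257, 0.966, 0.177], [0.0, 0.0, 0.0, 1.0]]
240     -0    -0     1     0     3    18    19    20    18    18    13    -1    -1     1     1     0
260      0    -0    -0    19    21    22    21    21    22    21    21    20    -0    -1     0     1
280     -0    -0    18    34    23    22    22    23    22    23    22    21    19    -0     0    -0
300     -0    52    52    49    48    22    22    22    22    22    22    50    49    53    53     0
320     67    67    64    64    58    22    22    22    23    22    23    52    64    65    67    67
```

View pics/w4.png

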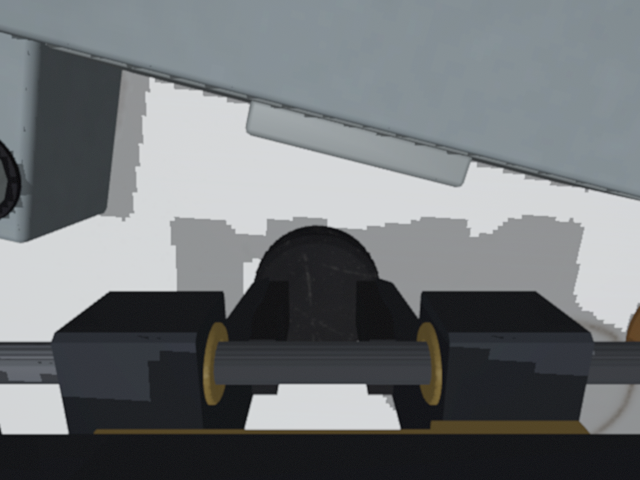

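The fingers have closed above the cap without touching it: it is unmoved and their tips are at row 281. So the tips are higher than I assumed, and I'll measure them.

Run:
```python
from h import *
s=np.load('/tmp/wrist.npz');P=cloud(s)
for v in range(274,300,2): print(v,P[v,262].round(4),P[v,272].round(4),P[v,282].round(4),P[v,374].round(4))
print(r.get_state()['tool_pos'],r.tip_reach,[a for a in dir(r) if a[0]!='_'])
b=P[290:480].reshape(-1,3); 
for v in (300,340,400,425,440,460): print(v,P[v,80].round(3),P[v,210].round(3),P[v,500].round(3))
```

```text
274 [0.4923 0.0087 0.0207] [0.4927 0.0045 0.0209] [4.933e-01 3.000e-04 2.200e-02] [ 0.4948 -0.0379  0.0202]
276 [0.4912 0.0088 0.02  ] [0.4923 0.0044 0.0221] [4.923e-01 3.000e-04 2.160e-02] [ 0.4935 -0.0382  0.019 ]
278 [0.4907 0.0086 0.0209] [0.4913 0.0044 0.0219] [4.912e-01 3.000e-04 2.100e-02] [ 0.4928 -0.0382  0.0195]
280 [0.4948 0.0069 0.0335] [0.4897 0.0045 0.0202] [4.907e-01 2.000e-04 2.220e-02] [ 0.4919 -0.0383  0.0194]
282 [0.4949 0.0066 0.0358] [0.4932 0.0033 0.0311] [ 0.4937 -0.0007  0.0319] [ 0.496  -0.0363  0.0324]
284 [0.4948 0.0063 0.0377] [0.4937 0.0029 0.0344] [ 0.4938 -0.0009  0.034 ] [ 0.4959 -0.036   0.0344]
286 [0.4946 0.0061 0.039 ] [0.4941 0.0026 0.0373] [ 0.4935 -0.001   0.0355] [ 0.4959 -0.0358  0.0363]
288 [0.4948 0.0057 0.0414] [0.4936 0.0025 0.0382] [ 0.4937 -0.0012  0.0377] [ 0.4958 -0.0356  0.038 ]
290 [0.495  0.0054 0.0437] [0.4936 0.0022 0.0401] [ 0.4939 -0.0015  0.0402] [ 0.4957 -0.0353  0.0399]
292 [0.495  0.0052 0.0455] [0.4939 0.0019 0.0425] [ 0.4942 -0.0017  0.0427] [ 0.4958 -0.035   0.0421]
294 [0.4953 0.0048 0.0479] [0.4939 0.0017 0.0443] [ 0.4938 -0.0018  0.0437] [ 0.4959 -0.0348  0.0442]
296 [0.4952 0.0046 0.0495] [0.4936 0.0016 0.0455] [ 0.494  -0.002   0.0458] [ 0.4963 -0.0344  0.0467]
298 [0.4951 0.0044 0.0509] [0.4936 0.0014 0.047 ] [ 0.4936 -0.0021  0.0467] [ 0.4963 -0.0342  0.0486]
[ 0.48405086 -0.01497198  0.01583971] 0.008 ['Unreachable', 'get_state', 'tip_reach']
300 [ 0.466  0.099 -0.   ] [0.519 0.007 0.106] [ 0.521 -0.05   0.105]
340 [0.517 0.024 0.12 ] [0.515 0.005 0.114] [ 0.52  -0.044  0.118]
400 [0.505 0.025 0.119] [0.504 0.004 0.116] [ 0.51  -0.045  0.119]
425 [0.5   0.026 0.119] [0.498 0.005 0.115] [ 0.505 -0.046  0.119]
440 [0.507 0.019 0.129] [0.508 0.001 0.13 ] [ 0.51  -0.041  0.129]
460 [0.507 0.017 0.133] [ 0.509 -0.     0.134] [ 0.51  -0.039  0.133]
```

The tips sit about 15 mm above the reported TCP height. I'll open and go 24 mm deeper, watching the force.

Emit:
drive_tool --targets '[{"tx":0.1,"ty":0,"tz":0,"wx":0,"wy":0,"wz":0,"claw":1},{"tx":0,"ty":0,"tz":0,"wx":0,"wy":0,"wz":0,"claw":1},{"tx":0,"ty":0,"tz":0,"wx":0,"wy":0,"wz":0,"claw":1},{"tx":0,"ty":0,"tz":0,"wx":0,"wy":0,"wz":0,"claw":1},{"tx":0,"ty":0,"tz":0,"wx":0,"wy":0,"wz":0,"claw":1},{"tx":0,"ty":0,"tz":-0.3,"wx":0,"wy":0,"wz":0,"claw":1},{"tx":0,"ty":0,"tz":-0.2,"wx":0,"wy":0,"wz":0,"claw":1},{"tx":0,"ty":0,"tz":0,"wx":0,"wy":0,"wz":0,"claw":1}]'

```text
clock: 5.9
tool_pos: [0.4863, -0.015, -0.0003]
eef_rot: [1.0, 0.029, -0.001, 0.0]
contact_force: [-0.1, 0.3, 1.0]
opening: 0.99
finger_force: 0.0
```

Emit:
drive_tool --targets '[{"tx":0,"ty":0,"tz":-0.2,"wx":0,"wy":0,"wz":0,"claw":1},{"tx":0,"ty":0,"tz":-0.1,"wx":0,"wy":0,"wz":0,"claw":1},{"tx":0,"ty":0,"tz":0,"wx":0,"wy":0,"wz":0,"claw":0},{"tx":0,"ty":0,"tz":0,"wx":0,"wy":0,"wz":0,"claw":0},{"tx":0,"ty":0,"tz":0,"wx":0,"wy":0,"wz":0,"claw":0},{"tx":0,"ty":0,"tz":0,"wx":0,"wy":0,"wz":0,"claw":0},{"tx":0,"ty":0,"tz":0,"wx":0,"wy":0,"wz":0,"claw":0},{"tx":0,"ty":0,"tz":0,"wx":0,"wy":0,"wz":0,"claw":0}]'

```text
clock: 6.7
tool_pos: [0.4871, -0.015, -0.008]
eef_rot: [1.0, 0.029, 0.0, 0.0]
contact_force: [0.4, 0.3, 0.8]
opening: 0.611
finger_force: 14.9
```

Emit:
drive_tool --targets '[{"tx":0,"ty":0,"tz":1,"wx":0,"wy":0,"wz":0,"claw":0},{"tx":0,"ty":0,"tz":1,"wx":0,"wy":0,"wz":0,"claw":0},{"tx":0,"ty":0,"tz":1,"wx":0,"wy":0,"wz":0,"claw":0},{"tx":-0.5,"ty":1,"tz":1,"wx":0,"wy":0,"wz":0,"claw":0},{"tx":0,"ty":1,"tz":0,"wx":0,"wy":0,"wz":0,"claw":0},{"tx":0,"ty":1,"tz":0,"wx":0,"wy":0,"wz":0,"claw":0},{"tx":0,"ty":1,"tz":0,"wx":0,"wy":0,"wz":0,"claw":0},{"tx":0,"ty":1,"tz":0,"wx":0,"wy":0,"wz":0,"claw":0}]'

```text
clock: 7.5
tool_pos: [0.4718, 0.136, 0.112]
eef_rot: [1.0, 0.029, 0.0, 0.0]
contact_force: [1.2, 1.0, -0.6]
opening: 0.611
finger_force: 14.9
```

Emit:
drive_tool --targets '[{"tx":0,"ty":1,"tz":0,"wx":0,"wy":0,"wz":0,"claw":0},{"tx":0,"ty":1,"tz":0,"wx":0,"wy":0,"wz":0,"claw":0},{"tx":0,"ty":0.5,"tz":-1,"wx":0,"wy":0,"wz":0,"claw":0},{"tx":0,"ty":0,"tz":-1,"wx":0,"wy":0,"wz":0,"claw":0},{"tx":0,"ty":0,"tz":-1,"wx":0,"wy":0,"wz":0,"claw":0},{"tx":0,"ty":0,"tz":-0.6,"wx":0,"wy":0,"wz":0,"claw":0},{"tx":0,"ty":0,"tz":-0.3,"wx":0,"wy":0,"wz":0,"claw":0},{"tx":0,"ty":0,"tz":0,"wx":0,"wy":0,"wz":0,"claw":0}]'

```text
clock: 8.3
tool_pos: [0.4714, 0.2096, -0.006]
eef_rot: [1.0, 0.029, -0.001, 0.0]
contact_force: [0.0, -0.2, 0.4]
opening: 0.615
finger_force: 14.9
```

Emit:
drive_tool --targets '[{"tx":0,"ty":0,"tz":-0.05,"wx":0,"wy":0,"wz":0,"claw":0},{"tx":0,"ty":0,"tz":0,"wx":0,"wy":0,"wz":0,"claw":0.9},{"tx":0,"ty":0,"tz":0,"wx":0,"wy":0,"wz":0,"claw":0.9},{"tx":0,"ty":0,"tz":0,"wx":0,"wy":0,"wz":0,"claw":0.9},{"tx":0,"ty":0,"tz":0,"wx":0,"wy":0,"wz":0,"claw":0.9},{"tx":0,"ty":0,"tz":1,"wx":0,"wy":0,"wz":0,"claw":0.9},{"tx":0,"ty":0,"tz":1,"wx":0,"wy":0,"wz":0,"claw":0.9},{"tx":0,"ty":0,"tz":1,"wx":0,"wy":0,"wz":0,"claw":0.9}]'

```text
clock: 9.1
tool_pos: [0.4718, 0.2098, 0.0843]
eef_rot: [1.0, 0.029, -0.0, 0.0]
contact_force: [0.1, 0.1, -0.9]
opening: 0.951
finger_force: 0.0
```

Emit:
drive_tool --targets '[{"tx":0.5,"ty":0,"tz":0.6,"wx":0,"wy":0,"wz":0,"claw":-1},{"tx":0.5,"ty":-0.97,"tz":0,"wx":0,"wy":0,"wz":0,"claw":-1},{"tx":0.5,"ty":-1,"tz":0,"wx":0,"wy":0,"wz":0,"claw":-1},{"tx":0.5,"ty":-1,"tz":0,"wx":0,"wy":0,"wz":0,"claw":-1},{"tx":0.03,"ty":-1,"tz":0,"wx":0,"wy":0,"wz":0,"claw":-1},{"tx":0,"ty":0,"tz":-0.5,"wx":0,"wy":0,"wz":0,"claw":-1},{"tx":0,"ty":0,"tz":0,"wx":0,"wy":0,"wz":0,"claw":-1},{"tx":0,"ty":0,"tz":0,"wx":0,"wy":0,"wz":0,"claw":-1}]'

```text
clock: 9.9
tool_pos: [0.5326, 0.0916, 0.0864]
eef_rot: [1.0, 0.029, -0.0, -0.0]
contact_force: [-0.0, 1.6, 0.0]
opening: 0.245
finger_force: 0.0
```

```bash
python3 w.py w5.png
python3 - <<'E'
from h import *
s=np.load('/tmp/wrist.npz');P=cloud(s)
m=(P[...,2]>.064)&(P[...,2]<.074)&(abs(P[...,0]-.533)<.03)&(abs(P[...,1]-.09)<.03)
print('button pts',m.sum(),P[m][:,:2].min(0),P[m][:,:2].max(0),np.median(P[m],0))
E
```

```text
9.95 [0.5329 0.0921 0.0867] [ 1.    0.03  0.   -0.  ] [[0.058, 0.965, 0.257, 0.6], [-0.998, 0.057, 0.015, 0.094], [-0.0, -0.258, 0.966, 0.248], [0.0, 0.0, 0.0, 1.0]]
button pts 2084 [0.51955973 0.0815657 ] [0.54512583 0.10677904] [0.53359736 0.09405607 0.06838256]
```

View pics/w5.png

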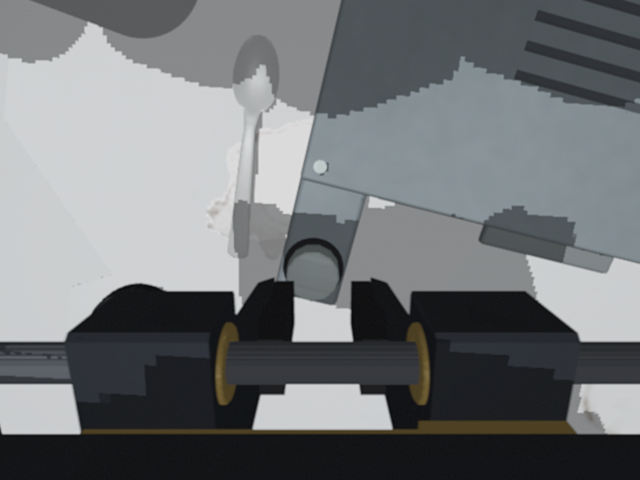

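The button centre is at (313,268) in the picture, which gives (0.533, 0.094), right under the tool. The fingers are still closing; I'll finish closing and press.

Emit:
drive_tool --targets '[{"tx":0,"ty":0.07,"tz":0,"wx":0,"wy":0,"wz":0,"claw":-1},{"tx":0,"ty":0,"tz":0,"wx":0,"wy":0,"wz":0,"claw":-1},{"tx":0,"ty":0,"tz":0,"wx":0,"wy":0,"wz":0,"claw":-1},{"tx":0,"ty":0,"tz":-0.6,"wx":0,"wy":0,"wz":0,"claw":-1},{"tx":0,"ty":0,"tz":-0.4,"wx":0,"wy":0,"wz":0,"claw":-1},{"tx":0,"ty":0,"tz":-0.3,"wx":0,"wy":0,"wz":0,"claw":-1},{"tx":0,"ty":0,"tz":-0.1,"wx":0,"wy":0,"wz":0,"claw":-1},{"tx":0,"ty":0,"tz":0,"wx":0,"wy":0,"wz":0,"claw":-1}]'

```text
clock: 10.75
tool_pos: [0.5328, 0.0932, 0.0451]
eef_rot: [1.0, 0.029, -0.0, 0.0]
contact_force: [-2.4, 0.2, 11.0]
opening: 0.004
finger_force: 5.2
```

```bash
cat > edge.py <<'E'
from h import *
b=np.load('/tmp/box.npz');o=b['o'];y=float(b['yaw']);R=np.array([[np.cos(y),-np.sin(y)],[np.sin(y),np.cos(y)]])
s=snap('top');P=cloud(s);Q=(P[...,:2]-o)@R
m=(abs(Q[...,1])<.06)&(P[...,2]>.045)&(P[...,2]<.075)&(Q[...,0]<-.06)&(Q[...,0]>-.25)
print('tray min x box frame',np.percentile(Q[m][:,0],2) if m.any() else None,m.sum())
E
python3 edge.py
```

```text
tray min x box frame -0.15450486611937223 475
```

Emit:
drive_tool --targets '[{"tx":0,"ty":0,"tz":1,"wx":0,"wy":0,"wz":0,"claw":0.8},{"tx":0,"ty":0,"tz":1,"wx":0,"wy":0,"wz":0,"claw":0.8},{"tx":0,"ty":1,"tz":1,"wx":0,"wy":0,"wz":-0.1,"claw":0.8},{"tx":-0.5,"ty":1,"tz":1,"wx":0,"wy":0,"wz":-0.1,"claw":0.8},{"tx":-0.5,"ty":1,"tz":0,"wx":0,"wy":0,"wz":-0.1,"claw":0.8},{"tx":-0.5,"ty":1,"tz":0,"wx":0,"wy":0,"wz":-0.1,"claw":0.8},{"tx":-0.5,"ty":1,"tz":0,"wx":0,"wy":0,"wz":-0.1,"claw":0.8},{"tx":-0.5,"ty":1,"tz":0,"wx":0,"wy":0,"wz":-0.12,"claw":0.8}]'

```text
clock: 11.6
tool_pos: [0.4571, 0.2741, 0.1644]
eef_rot: [0.956, -0.294, -0.0, 0.0]
contact_force: [-0.7, 0.8, 0.3]
opening: 0.708
finger_force: 0.0
```

Emit:
drive_tool --targets '[{"tx":-0.5,"ty":1,"tz":0,"wx":0,"wy":0,"wz":0,"claw":0.8},{"tx":0,"ty":1,"tz":0,"wx":0,"wy":0,"wz":0,"claw":0.8},{"tx":0,"ty":1,"tz":0,"wx":0,"wy":0,"wz":0,"claw":0.8},{"tx":0,"ty":0.8,"tz":0,"wx":0,"wy":0,"wz":0,"claw":0.8},{"tx":0,"ty":0,"tz":0,"wx":0,"wy":0,"wz":0,"claw":0.8},{"tx":0,"ty":0,"tz":0,"wx":0,"wy":0,"wz":0,"claw":0.8},{"tx":0,"ty":0,"tz":0,"wx":0,"wy":0,"wz":0,"claw":0.8},{"tx":0,"ty":0,"tz":0,"wx":0,"wy":0,"wz":0,"claw":0.8}]'

```text
clock: 12.4
tool_pos: [0.4434, 0.3852, 0.1645]
eef_rot: [0.956, -0.293, 0.0, 0.0]
contact_force: [0.0, 0.6, 0.1]
opening: 0.902
finger_force: 0.0
```

```bash
python3 edge.py; python3 w.py w6.png
python3 - <<'E'
from h import *
print(r.get_state()['q'].round(2))
b=np.load('/tmp/box.npz');o=b['o'];y=float(b['yaw']);R=np.array([[np.cos(y),-np.sin(y)],[np.sin(y),np.cos(y)]])
s=np.load('/tmp/top.npz');P=cloud(s);Q=(P[...,:2]-o)@R
m=(P[...,2]<.022)&(P[...,2]>.0035)&(Q[...,0]>-.2)&(Q[...,0]<-.075)&(abs(Q[...,1])<.095)
q=Q[m];print('floor',m.sum(),np.percentile(q,[2,50,98],axis=0))
m=(P[...,2]<.065)&(P[...,2]>.035)&(Q[...,0]>-.22)&(Q[...,0]<-.08)&(abs(Q[...,1])<.096)
q=Q[m];print('rim',m.sum(),np.percentile(q,[1,50,99],axis=0))
cv2.imwrite('pics/both.png',np.hstack([cv2.resize(cv2.imread('pics/w6.png'),(400,300)),cv2.resize(s['image'][190:310,230:390],(400,300))]))
E
```

```text
tray min x box frame -0.2037254977711124 579
12.5 [0.4433 0.3858 0.1645] [ 0.956 -0.292 -0.     0.   ] [[-0.56, 0.801, 0.213, 0.5], [-0.829, -0.541, -0.144, 0.347], [0.0, -0.257, 0.966, 0.326], [0.0, 0.0, 0.0, 1.0]]
[-0.97  0.74  0.32  1.76 -0.33  0.7  -2.64]
floor 2270 [[-0.18430863 -0.08507906]
 [-0.1311578  -0.000816  ]
 [-0.07865929  0.08659114]]
rim 475 [[-0.20424232 -0.09004044]
 [-0.19010933  0.00332442]
 [-0.08467732  0.09214554]]
```

View pics/both.png

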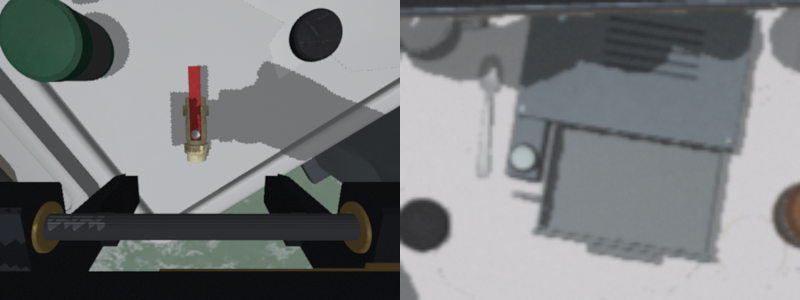

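Left half: the valve lies along the picture's vertical, with its lever tip at (194,67), lever end near (196,138) and end nut at (197,160), halved-scale pixels. Right half: the tray is fully open and clear, and the cap is well to its left.

Run:
```python
from h import *
s=np.load('/tmp/wrist.npz');P=cloud(s)
m=(P[...,2]>.006)&(P[...,2]<.06)&(np.hypot(P[...,0]-.466,P[...,1]-.381)<.08)
q=P[m];c,wh,a=cv2.minAreaRect(q[:,:2].astype(np.float32));print('all',c,wh,a)
L=q[q[:,2]>.036];print('lever',cv2.minAreaRect(L[:,:2].astype(np.float32)))
u=np.array([-.83,.557]);u/=np.linalg.norm(u)
w,v=np.linalg.eigh(np.cov(L[:,:2].T));u=v[:,1]*np.sign(-v[0,1]);n=np.array([u[1],-u[0]])
print('dir deg',np.degrees(np.arctan2(u[1],u[0])))
t=q[:,:2]@u;k=q[:,:2]@n;print('t range',t.min(),t.max(),'lever t',(L[:,:2]@u).min(),(L[:,:2]@u).max())
B=q[q[:,2]<.03];kb=B[:,:2]@n;print('k body',np.percentile(kb,[2,98]),'k lever',np.percentile(L[:,:2]@n,[2,98]))
t0=(L[:,:2]@u).min()+.058;k0=np.median(L[:,:2]@n)
print('origin',t0*u+k0*n,'grip',(t0+.018)*u+k0*n,'end',t.max()-t0)
```

```text
all (0.468687504529953, 0.37605172395706177) (0.031903211027383804, 0.11502418667078018) 56.684974670410156
lever ((0.48224005103111267, 0.3673098087310791), (0.013048599474132061, 0.0828351229429245), 57.06133270263672)
dir deg 146.9949141216707
t range -0.2457505962915632 -0.13075477338202954 lever t -0.2457505962915632 -0.16291727895088406
k body [0.5560198  0.58552445] k lever [0.56441665 0.576884  ]
origin [0.46830221 0.37630434] grip [0.45320701 0.38610918] end 0.05699582290953367
```

Emit:
drive_tool --targets '[{"tx":0.3,"ty":0,"tz":-1,"wx":0,"wy":0,"wz":0,"claw":0.8},{"tx":0,"ty":0,"tz":-1,"wx":0,"wy":0,"wz":0,"claw":0.8},{"tx":0,"ty":0,"tz":-1,"wx":0,"wy":0,"wz":0,"claw":0.8},{"tx":0,"ty":0,"tz":-1,"wx":0,"wy":0,"wz":0,"claw":0.8},{"tx":0,"ty":0,"tz":-0.8,"wx":0,"wy":0,"wz":0,"claw":0.8},{"tx":0,"ty":0,"tz":-0.5,"wx":0,"wy":0,"wz":0,"claw":0.8},{"tx":0,"ty":0,"tz":-0.4,"wx":0,"wy":0,"wz":0,"claw":0.8},{"tx":0,"ty":0,"tz":0,"wx":0,"wy":0,"wz":0,"claw":0.8}]'

```text
clock: 13.3
tool_pos: [0.4515, 0.3864, -0.0076]
eef_rot: [0.957, -0.292, -0.001, 0.001]
contact_force: [0.0, 0.1, 0.1]
opening: 0.898
finger_force: 0.0
```

Emit:
drive_tool --targets '[{"tx":0,"ty":0,"tz":0,"wx":0,"wy":0,"wz":0,"claw":-0.8},{"tx":0,"ty":0,"tz":0,"wx":0,"wy":0,"wz":0,"claw":-0.8},{"tx":0,"ty":0,"tz":0,"wx":0,"wy":0,"wz":0,"claw":-0.8},{"tx":0,"ty":0,"tz":0,"wx":0,"wy":0,"wz":0,"claw":-0.8},{"tx":0,"ty":0,"tz":0,"wx":0,"wy":0,"wz":0,"claw":-0.8},{"tx":0,"ty":0,"tz":0,"wx":0,"wy":0,"wz":0,"claw":-0.8},{"tx":0,"ty":0,"tz":0,"wx":0,"wy":0,"wz":0,"claw":-0.8},{"tx":0,"ty":0,"tz":0,"wx":0,"wy":0,"wz":0,"claw":-0.8}]' --force 35

```text
clock: 14.1
tool_pos: [0.4521, 0.3872, -0.0066]
eef_rot: [0.957, -0.291, 0.0, -0.0]
contact_force: [0.8, 1.1, 0.8]
opening: 0.286
finger_force: 35.0
```

Emit:
drive_tool --targets '[{"tx":0,"ty":0,"tz":1,"wx":0,"wy":0,"wz":0,"claw":-0.8},{"tx":0,"ty":0,"tz":1,"wx":0,"wy":0,"wz":0,"claw":-0.8},{"tx":0.25,"ty":-1,"tz":1,"wx":0,"wy":0,"wz":0.14,"claw":-0.8},{"tx":0.25,"ty":-1,"tz":1,"wx":0,"wy":0,"wz":0.14,"claw":-0.8},{"tx":0.25,"ty":-1,"tz":0,"wx":0,"wy":0,"wz":0.14,"claw":-0.8},{"tx":0.25,"ty":-1,"tz":0,"wx":0,"wy":0,"wz":0.14,"claw":-0.8},{"tx":0.25,"ty":-1,"tz":0,"wx":0,"wy":0,"wz":0.14,"claw":-0.8},{"tx":0.25,"ty":-1,"tz":0,"wx":0,"wy":0,"wz":0.14,"claw":-0.8}]'

```text
clock: 14.9
tool_pos: [0.4967, 0.2055, 0.1132]
eef_rot: [0.989, 0.147, -0.0, 0.0]
contact_force: [0.1, -0.1, -2.8]
opening: 0.288
finger_force: 35.0
```

Emit:
drive_tool --targets '[{"tx":0.1,"ty":-1,"tz":0,"wx":0,"wy":0,"wz":0.14,"claw":-0.8},{"tx":0.1,"ty":-1,"tz":0,"wx":0,"wy":0,"wz":0.14,"claw":-0.8},{"tx":0.1,"ty":-1,"tz":0,"wx":0,"wy":0,"wz":0.14,"claw":-0.8},{"tx":0,"ty":-1,"tz":0,"wx":0,"wy":0,"wz":0.14,"claw":-0.8},{"tx":0,"ty":-1,"tz":0,"wx":0,"wy":0,"wz":0.14,"claw":-0.8},{"tx":0,"ty":-1,"tz":0,"wx":0,"wy":0,"wz":0.14,"claw":-0.8},{"tx":0,"ty":-1,"tz":0,"wx":0,"wy":0,"wz":0.14,"claw":-0.8},{"tx":0,"ty":-0.2,"tz":0,"wx":0,"wy":0,"wz":0.055,"claw":-0.8}]'

```text
clock: 15.7
tool_pos: [0.5047, -0.0147, 0.1127]
eef_rot: [0.775, 0.632, -0.002, 0.001]
contact_force: [-1.1, 0.0, -2.4]
opening: 0.285
finger_force: 35.0
```

Emit:
drive_tool --targets '[{"tx":0,"ty":0,"tz":0,"wx":0,"wy":0,"wz":0,"claw":-0.8},{"tx":0,"ty":0,"tz":0,"wx":0,"wy":0,"wz":0,"claw":-0.8},{"tx":0,"ty":0,"tz":0,"wx":0,"wy":0,"wz":0,"claw":-0.8},{"tx":0,"ty":0,"tz":0,"wx":0,"wy":0,"wz":0,"claw":-0.8},{"tx":0,"ty":0,"tz":0,"wx":0,"wy":0,"wz":0,"claw":-0.8},{"tx":0,"ty":0,"tz":0,"wx":0,"wy":0,"wz":0,"claw":-0.8},{"tx":0,"ty":0,"tz":0,"wx":0,"wy":0,"wz":0,"claw":-0.8},{"tx":0,"ty":0,"tz":0,"wx":0,"wy":0,"wz":0,"claw":-0.8}]'

```text
clock: 16.5
tool_pos: [0.5059, -0.009, 0.1133]
eef_rot: [0.774, 0.633, -0.0, 0.0]
contact_force: [-0.2, -0.5, -3.1]
opening: 0.286
finger_force: 35.0
```

```bash
python3 w.py w7.png
python3 - <<'E'
from h import *
b=np.load('/tmp/box.npz');o=b['o']
s=np.load('/tmp/wrist.npz');P=cloud(s);q=r.get_state();print(q['q'].round(2),q['eef_rot'].round(3))
# red lever
im=s['image'].astype(int);m=(im[...,2]>im[...,1]+50)&(im[...,2]>im[...,0]+50)&(P[...,2]>.1)&(P[...,2]<.25)
L=P[m][:,:2];print(m.sum());
w,v=np.linalg.eigh(np.cov(L.T));print('lever axis deg',np.degrees(np.arctan2(v[1,1],v[0,1])),L.min(0),L.max(0))
# tray inner floor from wrist
for yd in(-10.1,-11):
    y=np.radians(yd);R=np.array([[np.cos(y),-np.sin(y)],[np.sin(y),np.cos(y)]]);Q=(P[...,:2]-o)@R
    f=(P[...,2]>.003)&(P[...,2]<.010)&(abs(Q[...,1])<.09)&(Q[...,0]>-.2)&(Q[...,0]<-.075);print(f.sum(),np.percentile(Q[f],[1,99],axis=0))
    t=(P[...,2]>.036)&(P[...,2]<.066)&(abs(Q[...,1])<.1)&(Q[...,0]>-.22)&(Q[...,0]<-.08);print('rim',t.sum(),np.percentile(Q[t],[1,99],axis=0))
E
```

```text
16.55 [ 0.5059 -0.009   0.1134] [0.774 0.633 0.    0.   ] [[0.98, 0.191, 0.05, 0.521], [-0.198, 0.947, 0.253, 0.054], [0.001, -0.258, 0.966, 0.275], [0.0, 0.0, 0.0, 1.0]]
[ 0.14  0.73 -0.34  2.01  0.5   0.48 -0.78] [0.774 0.633 0.    0.   ]
11070
lever axis deg 79.37474511158325 [ 0.50203775 -0.010864  ] [0.52783844 0.06461234]
17656 [[-0.18493832 -0.03169862]
 [-0.07692108  0.08916532]]
rim 7966 [[-0.20298568 -0.01658062]
 [-0.08375598  0.09972383]]
17788 [[-0.18530472 -0.03448424]
 [-0.07741449  0.08771921]]
rim 8503 [[-0.20308086 -0.0192484 ]
 [-0.08294331  0.09970744]]
```

View pics/w7.png

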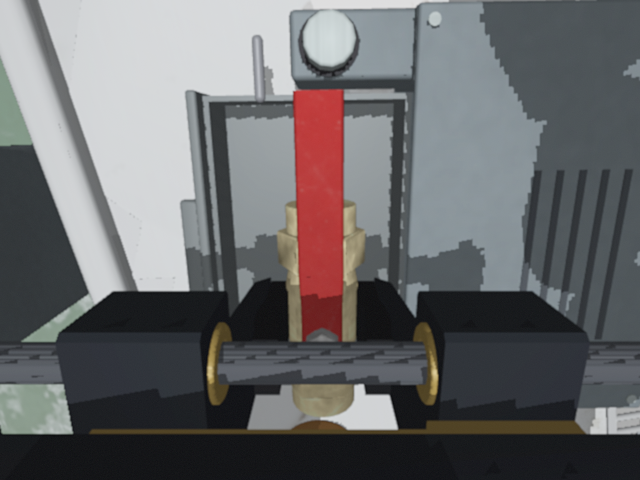

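The picture shows the valve over the open tray, aligned with it. The lever tip at (320,91) is just inside the left wall. I'll lower it now.

Emit:
drive_tool --targets '[{"tx":0,"ty":0,"tz":-1,"wx":0,"wy":0,"wz":0,"claw":-0.8},{"tx":0,"ty":0,"tz":-1,"wx":0,"wy":0,"wz":0,"claw":-0.8},{"tx":0,"ty":0,"tz":-0.8,"wx":0,"wy":0,"wz":0,"claw":-0.8},{"tx":0,"ty":0,"tz":-0.5,"wx":0,"wy":0,"wz":0,"claw":-0.8},{"tx":0,"ty":0,"tz":-0.3,"wx":0,"wy":0,"wz":0,"claw":-0.8},{"tx":0,"ty":0,"tz":-0.1,"wx":0,"wy":0,"wz":0,"claw":-0.8},{"tx":0,"ty":0,"tz":0,"wx":0,"wy":0,"wz":0,"claw":-0.8},{"tx":0,"ty":0,"tz":0,"wx":0,"wy":0,"wz":0,"claw":-0.8}]'

```text
clock: 17.35
tool_pos: [0.5065, -0.009, 0.003]
eef_rot: [0.774, 0.633, 0.001, 0.0]
contact_force: [-0.3, -0.3, -1.8]
opening: 0.285
finger_force: 35.0
```

Emit:
drive_tool --targets '[{"tx":0,"ty":0,"tz":-0.11,"wx":0,"wy":0,"wz":0,"claw":-0.8},{"tx":0,"ty":0,"tz":0,"wx":0,"wy":0,"wz":0,"claw":0},{"tx":0,"ty":0,"tz":0,"wx":0,"wy":0,"wz":0,"claw":0},{"tx":0,"ty":0,"tz":0,"wx":0,"wy":0,"wz":0,"claw":0},{"tx":0,"ty":0,"tz":0,"wx":0,"wy":0,"wz":0,"claw":0},{"tx":0,"ty":0,"tz":0.5,"wx":0,"wy":0,"wz":0,"claw":0},{"tx":0,"ty":0,"tz":1,"wx":0,"wy":0,"wz":0,"claw":0},{"tx":0,"ty":0,"tz":1,"wx":0,"wy":0,"wz":0,"claw":0}]'

```text
clock: 18.15
tool_pos: [0.5053, -0.009, 0.0746]
eef_rot: [0.774, 0.634, -0.001, -0.0]
contact_force: [1.5, -0.2, 0.7]
opening: 0.5
finger_force: 0.0
```

Emit:
drive_tool --targets '[{"tx":0,"ty":0,"tz":1,"wx":0,"wy":0,"wz":0,"claw":0.8},{"tx":0,"ty":0,"tz":1,"wx":0,"wy":0,"wz":0,"claw":0.8},{"tx":0,"ty":0,"tz":1,"wx":0,"wy":0,"wz":0,"claw":0.8},{"tx":0,"ty":0,"tz":1,"wx":0,"wy":0,"wz":0,"claw":0.8},{"tx":0,"ty":0,"tz":1,"wx":0,"wy":0,"wz":0,"claw":0.8},{"tx":0,"ty":0,"tz":1,"wx":0,"wy":0,"wz":0,"claw":0.8},{"tx":0,"ty":-1,"tz":0.5,"wx":0,"wy":0,"wz":0,"claw":0.8},{"tx":0,"ty":-1,"tz":0,"wx":0,"wy":0,"wz":0,"claw":0.8}]'

```text
clock: 18.95
tool_pos: [0.5073, -0.0688, 0.2716]
eef_rot: [0.773, 0.634, 0.002, 0.002]
contact_force: [-0.1, 0.9, -0.3]
opening: 0.901
finger_force: 0.0
```

Emit:
drive_tool --targets '[{"tx":0,"ty":-1,"tz":0,"wx":0,"wy":0,"wz":0,"claw":0.6},{"tx":0,"ty":-1,"tz":0,"wx":0,"wy":0,"wz":0,"claw":0.6},{"tx":0,"ty":-1,"tz":0,"wx":0,"wy":0,"wz":0,"claw":0.6},{"tx":0,"ty":-1,"tz":0,"wx":0,"wy":0,"wz":0,"claw":0.6},{"tx":0,"ty":-1,"tz":0,"wx":0,"wy":0,"wz":0,"claw":0.6},{"tx":0,"ty":-1,"tz":0,"wx":0,"wy":0,"wz":0,"claw":0.6},{"tx":0,"ty":-1,"tz":0,"wx":0,"wy":0,"wz":0,"claw":0.6},{"tx":0,"ty":-1,"tz":0,"wx":0,"wy":0,"wz":0,"claw":0.6}]'

```text
clock: 19.75
tool_pos: [0.5053, -0.3102, 0.2689]
eef_rot: [0.774, 0.633, -0.0, -0.0]
contact_force: [1.1, 0.2, -0.3]
opening: 0.801
finger_force: 0.0
```

Emit:
drive_tool --targets '[{"tx":-0.1,"ty":-1,"tz":0,"wx":0,"wy":0,"wz":0,"claw":0.6},{"tx":0,"ty":-1,"tz":0,"wx":0,"wy":0,"wz":0,"claw":0.6},{"tx":0,"ty":-0.7,"tz":-1,"wx":0,"wy":0,"wz":0,"claw":0.6},{"tx":0,"ty":0,"tz":-1,"wx":0,"wy":0,"wz":0,"claw":0.6},{"tx":0,"ty":0,"tz":-1,"wx":0,"wy":0,"wz":0,"claw":0.6},{"tx":0,"ty":0,"tz":-1,"wx":0,"wy":0,"wz":0,"claw":0.6},{"tx":0,"ty":0,"tz":0,"wx":0,"wy":0,"wz":0,"claw":0.6},{"tx":0,"ty":0,"tz":0,"wx":0,"wy":0,"wz":0,"claw":0.6}]'

```text
clock: 20.55
tool_pos: [0.5029, -0.3899, 0.1493]
eef_rot: [0.774, 0.633, -0.0, -0.0]
contact_force: [0.7, 0.0, 1.3]
opening: 0.801
finger_force: 0.0
```

```bash
python3 w.py w8.png
python3 - <<'E'
from h import *
s=np.load('/tmp/wrist.npz');P=cloud(s)
m=(P[...,2]>.007)&(P[...,2]<.022)&(np.hypot(P[...,0]-.5,P[...,1]+.391)<.045)
print(m.sum(),cv2.minEnclosingCircle(P[m][:,:2].astype(np.float32)),np.median(P[m],0))
from h import *
t=np.load('/tmp/top.npz');p=cloud(t)
for n,(u0,u1,v0,v1,zl,zh) in {'strainer':(470,506,196,232,.03,.09),'grey':(496,526,250,284,.012,.05)}.items():
    q=p[v0:v1,u0:u1].reshape(-1,3);q=q[(q[:,2]>zl)&(q[:,2]<zh)];print(n,cv2.minEnclosingCircle(q[:,:2].astype(np.float32)))
E
```

```text
20.6 [ 0.5038 -0.3902  0.1504] [0.774 0.633 0.    0.001] [[0.98, 0.191, 0.051, 0.518], [-0.198, 0.947, 0.253, -0.327], [0.0, -0.258, 0.966, 0.311], [0.0, 0.0, 0.0, 1.0]]
2491 ((0.4972068667411804, -0.3946094810962677), 0.02625328302383423) [ 0.4975638  -0.39362977  0.01356908]
strainer ((0.6206615567207336, -0.4502153694629669), 0.04186489060521126)
grey ((0.4846743643283844, -0.5124235153198242), 0.03582640364766121)
```

View pics/w8.png

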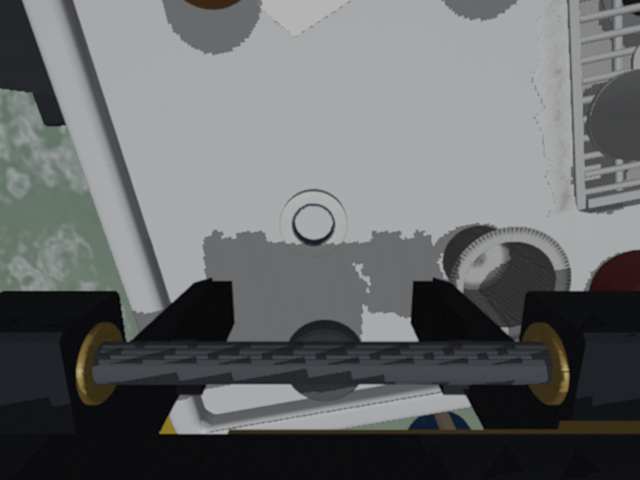

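The tape is at (313,222), which gives (0.497, -0.394), clear of the strainer. That was picture ten, so from here I'll use numbers only.

Emit:
drive_tool --targets '[{"tx":-0.2,"ty":-0.13,"tz":-1,"wx":0,"wy":0,"wz":0,"claw":0.6},{"tx":0,"ty":0,"tz":-1,"wx":0,"wy":0,"wz":0,"claw":0.6},{"tx":0,"ty":0,"tz":-1,"wx":0,"wy":0,"wz":0,"claw":0.6},{"tx":0,"ty":0,"tz":-1,"wx":0,"wy":0,"wz":0,"claw":0.6},{"tx":0,"ty":0,"tz":-0.7,"wx":0,"wy":0,"wz":0,"claw":0.6},{"tx":0,"ty":0,"tz":-0.4,"wx":0,"wy":0,"wz":0,"claw":0.6},{"tx":0,"ty":0,"tz":-0.2,"wx":0,"wy":0,"wz":0,"claw":0.6},{"tx":0,"ty":0,"tz":0,"wx":0,"wy":0,"wz":0,"claw":0.6}]'

```text
clock: 21.4
tool_pos: [0.4976, -0.3943, -0.0093]
eef_rot: [0.774, 0.633, 0.0, 0.001]
contact_force: [0.4, -0.1, -0.3]
opening: 0.795
finger_force: 0.0
```

Emit:
drive_tool --targets '[{"tx":0,"ty":0,"tz":0,"wx":0,"wy":0,"wz":0,"claw":0},{"tx":0,"ty":0,"tz":0,"wx":0,"wy":0,"wz":0,"claw":0},{"tx":0,"ty":0,"tz":0,"wx":0,"wy":0,"wz":0,"claw":0},{"tx":0,"ty":0,"tz":0,"wx":0,"wy":0,"wz":0,"claw":0},{"tx":0,"ty":0,"tz":0,"wx":0,"wy":0,"wz":0,"claw":0},{"tx":0,"ty":0,"tz":0,"wx":0,"wy":0,"wz":0,"claw":0},{"tx":0,"ty":0,"tz":0,"wx":0,"wy":0,"wz":0,"claw":0},{"tx":0,"ty":0,"tz":0,"wx":0,"wy":0,"wz":0,"claw":0}]' --force 20

```text
clock: 22.2
tool_pos: [0.4974, -0.3943, -0.009]
eef_rot: [0.774, 0.633, 0.0, 0.001]
contact_force: [-0.1, 0.1, 5.1]
opening: 0.565
finger_force: 20.0
```

```bash
cat > tray.py <<'E'
from h import *
b=np.load('/tmp/box.npz');o=b['o'];y=np.radians(-10.7);R=np.array([[np.cos(y),-np.sin(y)],[np.sin(y),np.cos(y)]])
s=snap('top');P=cloud(s);Q=(P[...,:2]-o)@R;z=P[...,2]
inn=(Q[...,0]>-.178)&(Q[...,0]<-.085)&(abs(Q[...,1])<.083)
for n,l,h in(('lever',.043,.07),('body',.018,.04),('tape?',.013,.03)):
    m=inn&(z>l)&(z<h);q=Q[m];print(n,m.sum(),q.min(0).round(3) if len(q) else '',q.max(0).round(3) if len(q) else '',np.median(q,0).round(3) if len(q) else '')
E
python3 tray.py
```

```text
lever 161 [-0.131  0.001] [-0.118  0.082] [-0.124  0.043]
body 229 [-0.15  -0.031] [-0.108  0.078] [-0.127 -0.003]
tape? 183 [-0.178 -0.075] [-0.085  0.078] [-0.13   0.004]
```

Emit:
drive_tool --targets '[{"tx":0,"ty":0,"tz":1,"wx":0,"wy":0,"wz":0,"claw":0},{"tx":0,"ty":0,"tz":1,"wx":0,"wy":0,"wz":0,"claw":0},{"tx":0,"ty":0,"tz":1,"wx":0,"wy":0,"wz":0,"claw":0},{"tx":0,"ty":0,"tz":1,"wx":0,"wy":0,"wz":0,"claw":0},{"tx":0,"ty":0,"tz":1,"wx":0,"wy":0,"wz":0,"claw":0},{"tx":0,"ty":0,"tz":1,"wx":0,"wy":0,"wz":0,"claw":0},{"tx":0,"ty":0,"tz":1,"wx":0,"wy":0,"wz":0,"claw":0},{"tx":0,"ty":0,"tz":1,"wx":0,"wy":0,"wz":0,"claw":0}]'

```text
clock: 23.05
tool_pos: [0.4966, -0.3937, 0.2312]
eef_rot: [0.774, 0.633, -0.0, -0.0]
contact_force: [0.8, -0.4, -0.2]
opening: 0.566
finger_force: 20.0
```

Emit:
drive_tool --targets '[{"tx":0,"ty":0.66,"tz":1,"wx":0,"wy":0,"wz":0,"claw":0},{"tx":0,"ty":1,"tz":0.3,"wx":0,"wy":0,"wz":0,"claw":0},{"tx":0,"ty":1,"tz":0,"wx":0,"wy":0,"wz":0,"claw":0},{"tx":0,"ty":1,"tz":0,"wx":0,"wy":0,"wz":0,"claw":0},{"tx":0,"ty":1,"tz":0,"wx":0,"wy":0,"wz":0,"claw":0},{"tx":0,"ty":1,"tz":0,"wx":0,"wy":0,"wz":0,"claw":0},{"tx":0,"ty":1,"tz":0,"wx":0,"wy":0,"wz":0,"claw":0},{"tx":0,"ty":1,"tz":0,"wx":0,"wy":0,"wz":0,"claw":0}]'

```text
clock: 23.85
tool_pos: [0.4966, -0.1629, 0.269]
eef_rot: [0.774, 0.633, -0.0, -0.0]
contact_force: [1.2, -0.2, 0.4]
opening: 0.568
finger_force: 20.0
```

Emit:
drive_tool --targets '[{"tx":-0.1,"ty":1,"tz":0,"wx":0,"wy":0,"wz":0,"claw":0},{"tx":-0.2,"ty":1,"tz":0,"wx":0,"wy":0,"wz":0,"claw":0},{"tx":-0.16,"ty":1,"tz":0,"wx":0,"wy":0,"wz":0,"claw":0},{"tx":0,"ty":0,"tz":-1,"wx":0,"wy":0,"wz":0,"claw":0},{"tx":0,"ty":0,"tz":-1,"wx":0,"wy":0,"wz":0,"claw":0},{"tx":0,"ty":0,"tz":-1,"wx":0,"wy":0,"wz":0,"claw":0},{"tx":0,"ty":0,"tz":-1,"wx":0,"wy":0,"wz":0,"claw":0},{"tx":0,"ty":0,"tz":0,"wx":0,"wy":0,"wz":0,"claw":0}]'

```text
clock: 24.65
tool_pos: [0.4805, -0.074, 0.1464]
eef_rot: [0.774, 0.634, -0.003, -0.002]
contact_force: [0.5, -0.2, 0.4]
opening: 0.569
finger_force: 20.0
```

```bash
python3 - <<'E'
from h import *
b=np.load('/tmp/box.npz');o=b['o'];y=np.radians(-10.7);R=np.array([[np.cos(y),-np.sin(y)],[np.sin(y),np.cos(y)]])
s=snap('wrist','w9.png');P=cloud(s);Q=(P[...,:2]-o)@R;z=P[...,2];st=r.get_state()
print(st['tool_pos'],R.T@(st['tool_pos'][:2]-o))
m=(z>.01)&(z<.04)&(abs(Q[...,0]+.125)<.018)&(Q[...,1]<.05)&(Q[...,1]>-.084);q=Q[m];print('valve body',m.sum(),q.min(0),q.max(0))
t=(z>.14)&(z<.19)&(np.hypot(P[...,0]-.4835,P[...,1]+.0745)<.032);print('tape',t.sum(),np.percentile(Q[t],[1,50,99],axis=0),np.median(z[t]))
E
python3 tray.py
```

```text
[ 0.48190203 -0.07394522  0.14813169] [-0.1377032  -0.05955136]
valve body 3351 [-0.13933056 -0.03245224] [-0.10728545  0.04783415]
tape 11597 [[-0.16574696 -0.07503907]
 [-0.13613698 -0.0528987 ]
 [-0.10612864 -0.03430603]] 0.16894026909584037
lever 159 [-0.131  0.001] [-0.118  0.083] [-0.124  0.043]
body 110 [-0.14  -0.011] [-0.108  0.048] [-0.132  0.024]
tape? 105 [-0.175 -0.015] [-0.09   0.081] [-0.135  0.027]
```

Emit:
drive_tool --targets '[{"tx":0.05,"ty":-0.03,"tz":-1,"wx":0,"wy":0,"wz":0,"claw":0},{"tx":0,"ty":0,"tz":-1,"wx":0,"wy":0,"wz":0,"claw":0},{"tx":0,"ty":0,"tz":-1,"wx":0,"wy":0,"wz":0,"claw":0},{"tx":0,"ty":0,"tz":-0.8,"wx":0,"wy":0,"wz":0,"claw":0},{"tx":0,"ty":0,"tz":-0.5,"wx":0,"wy":0,"wz":0,"claw":0},{"tx":0,"ty":0,"tz":-0.3,"wx":0,"wy":0,"wz":0,"claw":0},{"tx":0,"ty":0,"tz":-0.2,"wx":0,"wy":0,"wz":0,"claw":0},{"tx":0,"ty":0,"tz":0,"wx":0,"wy":0,"wz":0,"claw":0}]'

```text
clock: 25.55
tool_pos: [0.4854, -0.075, 0.0054]
eef_rot: [0.774, 0.633, 0.0, 0.0]
contact_force: [0.5, -0.8, -0.6]
opening: 0.569
finger_force: 20.0
```

Emit:
drive_tool --targets '[{"tx":-0.03,"ty":0,"tz":-0.15,"wx":0,"wy":0,"wz":0,"claw":0},{"tx":0,"ty":0,"tz":-0.1,"wx":0,"wy":0,"wz":0,"claw":0},{"tx":0,"ty":0,"tz":0,"wx":0,"wy":0,"wz":0,"claw":0},{"tx":0,"ty":0,"tz":0,"wx":0,"wy":0,"wz":0,"claw":0.25},{"tx":0,"ty":0,"tz":0,"wx":0,"wy":0,"wz":0,"claw":0.25},{"tx":0,"ty":0,"tz":0,"wx":0,"wy":0,"wz":0,"claw":0.25},{"tx":0,"ty":0,"tz":0,"wx":0,"wy":0,"wz":0,"claw":0.25},{"tx":0,"ty":0,"tz":0,"wx":0,"wy":0,"wz":0,"claw":0.25}]'

```text
clock: 26.35
tool_pos: [0.4838, -0.075, -0.0024]
eef_rot: [0.774, 0.633, 0.0, 0.0]
contact_force: [0.2, -0.1, -0.6]
opening: 0.624
finger_force: 0.0
```

Emit:
drive_tool --targets '[{"tx":0,"ty":0,"tz":0.3,"wx":0,"wy":0,"wz":0,"claw":0.25},{"tx":0,"ty":0,"tz":0.5,"wx":0,"wy":0,"wz":0,"claw":0.25},{"tx":0,"ty":0,"tz":1,"wx":0,"wy":0,"wz":0,"claw":0.25},{"tx":0,"ty":0,"tz":1,"wx":0,"wy":0,"wz":0,"claw":-1},{"tx":-1,"ty":0,"tz":1,"wx":0,"wy":0,"wz":0,"claw":-1},{"tx":-1,"ty":0,"tz":0,"wx":0,"wy":0,"wz":0,"claw":-1},{"tx":-1,"ty":0,"tz":0,"wx":0,"wy":0,"wz":0,"claw":-1},{"tx":0,"ty":0,"tz":0,"wx":0,"wy":0,"wz":0,"claw":-1}]'

```text
clock: 27.15
tool_pos: [0.3883, -0.0758, 0.1125]
eef_rot: [0.774, 0.633, -0.003, -0.001]
contact_force: [-0.1, -0.5, 0.0]
opening: 0.192
finger_force: 0.0
```

```bash
python3 edge.py
python3 - <<'E'
from h import *
b=np.load('/tmp/box.npz');o=b['o'];y=np.radians(-10.7);R=np.array([[np.cos(y),-np.sin(y)],[np.sin(y),np.cos(y)]])
for n in('wrist','top','scene'):
    s=snap(n);P=cloud(s);Q=(P[...,:2]-o)@R;z=P[...,2]
    m=(z>.013)&(z<.035)&(Q[...,0]>-.175)&(Q[...,0]<-.092)&(Q[...,1]<-.036)&(Q[...,1]>-.083)
    if m.any(): print(n,m.sum(),Q[m].min(0),Q[m].max(0),np.percentile(z[m],[5,50,95]))
    m=(z>.043)&(z<.07)&(Q[...,0]>-.178)&(Q[...,0]<-.085)&(abs(Q[...,1])<.086)
    if m.any(): print(' lever',m.sum(),Q[m].min(0),Q[m].max(0),z[m].max())
    m=(z>.03)&(z<.065)&(Q[...,0]<-.182)&(Q[...,0]>-.22)&(abs(Q[...,1])<.09)
    if m.any(): print(' front',np.percentile(Q[m],[1,99],axis=0))
print(r.get_state()['tool_pos'],r.get_state()['q'].round(2))
E
```

```text
tray min x box frame -0.20355947413218026 667
wrist 3531 [-0.15949473 -0.08299768] [-0.10742359 -0.03602226] [0.01615649 0.01956751 0.02092721]
 lever 2710 [-0.13043952 -0.00015973] [-0.11636912  0.04756238] 0.05776331966295567
 front [[-0.20407854 -0.08811276]
 [-0.18516217  0.04755884]]
top 103 [-0.16729143 -0.08011012] [-0.10160708 -0.03605632] [0.0149837  0.02062444 0.02589996]
 lever 159 [-0.13062329  0.00060885] [-0.11736573  0.08312127] 0.06515458788134376
 front [[-0.20458565 -0.04339682]
 [-0.18597471  0.08867975]]
scene 139 [-0.16354497 -0.07244104] [-0.11116465 -0.03712853] [0.01429708 0.01803389 0.02139682]
 lever 27 [-0.14946907  0.00130901] [-0.12315206  0.08553161] 0.0567819325529062
 front [[-0.20736034 -0.08954676]
 [-0.18619984  0.01950955]]
[ 0.3954636  -0.07485956  0.1117813 ] [ 0.22  0.66 -0.23  2.32  0.66  0.23 -0.81]
```

Emit:
drive_tool --targets '[{"tx":0.3,"ty":0.55,"tz":0,"wx":0,"wy":0,"wz":0.14,"claw":-1},{"tx":0,"ty":0.5,"tz":0,"wx":0,"wy":0,"wz":0.14,"claw":-1},{"tx":0,"ty":0.5,"tz":0,"wx":0,"wy":0,"wz":0.14,"claw":-1},{"tx":0,"ty":0.5,"tz":0,"wx":0,"wy":0,"wz":0.14,"claw":-1},{"tx":0,"ty":0.5,"tz":0,"wx":0,"wy":0,"wz":0.14,"claw":-1},{"tx":0,"ty":0,"tz":0,"wx":0,"wy":0,"wz":0.14,"claw":-1},{"tx":0,"ty":0,"tz":0,"wx":0,"wy":0,"wz":0.14,"claw":-1},{"tx":0,"ty":0,"tz":0,"wx":0,"wy":0,"wz":0.14,"claw":-1}]'

```text
clock: 28.15
tool_pos: [0.4043, 0.002, 0.1115]
eef_rot: [0.291, 0.957, 0.001, 0.001]
contact_force: [-0.5, -1.2, 0.5]
opening: 0.008
finger_force: 0.0
```

Emit:
drive_tool --targets '[{"tx":0,"ty":0,"tz":0,"wx":0,"wy":0,"wz":0.14,"claw":-1},{"tx":0,"ty":0,"tz":0,"wx":0,"wy":0,"wz":0.14,"claw":-1},{"tx":0,"ty":0,"tz":0,"wx":0,"wy":0,"wz":0.1,"claw":-1},{"tx":0,"ty":0,"tz":-0.4,"wx":0,"wy":0,"wz":0,"claw":-1},{"tx":0,"ty":0,"tz":-0.6,"wx":0,"wy":0,"wz":0,"claw":-1},{"tx":0,"ty":0,"tz":0,"wx":0,"wy":0,"wz":0,"claw":-1},{"tx":0,"ty":0,"tz":0,"wx":0,"wy":0,"wz":0,"claw":-1},{"tx":0,"ty":0,"tz":0,"wx":0,"wy":0,"wz":0,"claw":-1}]'

```text
clock: 28.95
tool_pos: [0.4034, 0.0017, 0.082]
eef_rot: [0.099, 0.995, 0.0, 0.001]
contact_force: [0.0, 0.5, 0.9]
opening: 0.008
finger_force: 0.0
```

Emit:
drive_tool --targets '[{"tx":0,"ty":0,"tz":-1,"wx":0,"wy":0,"wz":0,"claw":-1},{"tx":0,"ty":0,"tz":-1,"wx":0,"wy":0,"wz":0,"claw":-1},{"tx":0,"ty":0,"tz":-0.4,"wx":0,"wy":0,"wz":0,"claw":-1},{"tx":0,"ty":0,"tz":0,"wx":0,"wy":0,"wz":0,"claw":-1},{"tx":0.4,"ty":-0.076,"tz":0,"wx":0,"wy":0,"wz":0,"claw":-1},{"tx":0.4,"ty":-0.076,"tz":0,"wx":0,"wy":0,"wz":0,"claw":-1},{"tx":0.4,"ty":-0.076,"tz":0,"wx":0,"wy":0,"wz":0,"claw":-1},{"tx":0.4,"ty":-0.076,"tz":0,"wx":0,"wy":0,"wz":0,"claw":-1}]'

```text
clock: 29.75
tool_pos: [0.4503, -0.0078, 0.0173]
eef_rot: [0.099, 0.995, -0.0, -0.0]
contact_force: [-5.1, 0.5, -1.3]
opening: 0.005
finger_force: 2.1
```

Emit:
drive_tool --targets '[{"tx":0.4,"ty":-0.076,"tz":0,"wx":0,"wy":0,"wz":0,"claw":-1},{"tx":0.4,"ty":-0.076,"tz":0,"wx":0,"wy":0,"wz":0,"claw":-1},{"tx":0.4,"ty":-0.076,"tz":0,"wx":0,"wy":0,"wz":0,"claw":-1},{"tx":0.4,"ty":-0.076,"tz":0,"wx":0,"wy":0,"wz":0,"claw":-1},{"tx":0.4,"ty":-0.076,"tz":0,"wx":0,"wy":0,"wz":0,"claw":-1},{"tx":0.3,"ty":-0.057,"tz":0,"wx":0,"wy":0,"wz":0,"claw":-1},{"tx":0.2,"ty":-0.038,"tz":0,"wx":0,"wy":0,"wz":0,"claw":-1},{"tx":0,"ty":0,"tz":0,"wx":0,"wy":0,"wz":0,"claw":-1}]'

```text
clock: 30.55
tool_pos: [0.5247, -0.0218, 0.0173]
eef_rot: [0.099, 0.995, 0.0, -0.001]
contact_force: [-4.8, 1.4, 0.4]
opening: 0.005
finger_force: 2.1
```

```bash
python3 edge.py
```

```text
tray min x box frame -0.07047551902892737 7
```

Emit:
drive_tool --targets '[{"tx":0.15,"ty":-0.028,"tz":0,"wx":0,"wy":0,"wz":0,"claw":-1},{"tx":0.15,"ty":-0.028,"tz":0,"wx":0,"wy":0,"wz":0,"claw":-1},{"tx":0.1,"ty":-0.019,"tz":0,"wx":0,"wy":0,"wz":0,"claw":-1},{"tx":0.1,"ty":-0.019,"tz":0,"wx":0,"wy":0,"wz":0,"claw":-1},{"tx":0,"ty":0,"tz":0,"wx":0,"wy":0,"wz":0,"claw":-1},{"tx":0,"ty":0,"tz":0,"wx":0,"wy":0,"wz":0,"claw":-1},{"tx":0,"ty":0,"tz":0,"wx":0,"wy":0,"wz":0,"claw":-1},{"tx":0,"ty":0,"tz":0,"wx":0,"wy":0,"wz":0,"claw":-1}]'

```text
clock: 31.4
tool_pos: [0.5339, -0.0236, 0.0171]
eef_rot: [0.098, 0.995, -0.001, -0.005]
contact_force: [-17.3, 4.4, 14.3]
opening: 0.005
finger_force: 8.8
```

Emit:
drive_tool --targets '[{"tx":0.1,"ty":-0.019,"tz":0,"wx":0,"wy":0,"wz":0,"claw":-1},{"tx":0,"ty":0,"tz":0,"wx":0,"wy":0,"wz":0,"claw":-1},{"tx":0,"ty":0,"tz":0,"wx":0,"wy":0,"wz":0,"claw":-1},{"tx":0,"ty":0,"tz":0,"wx":0,"wy":0,"wz":0,"claw":-1},{"tx":0,"ty":0,"tz":0,"wx":0,"wy":0,"wz":0,"claw":-1},{"tx":0,"ty":0,"tz":0,"wx":0,"wy":0,"wz":0,"claw":-1},{"tx":0,"ty":0,"tz":0,"wx":0,"wy":0,"wz":0,"claw":-1},{"tx":0,"ty":0,"tz":0,"wx":0,"wy":0,"wz":0,"claw":-1}]'

```text
clock: 32.2
tool_pos: [0.5339, -0.0237, 0.017]
eef_rot: [0.097, 0.995, -0.001, -0.007]
contact_force: [-23.4, 5.4, 18.0]
opening: 0.004
finger_force: 11.9
```

It doesn't move as the force rises, so this is the hard stop. I'll back off and check.

Emit:
drive_tool --targets '[{"tx":-0.3,"ty":0.057,"tz":0,"wx":0,"wy":0,"wz":0,"claw":-1},{"tx":-0.5,"ty":0.095,"tz":0,"wx":0,"wy":0,"wz":0,"claw":-1},{"tx":-1,"ty":0.19,"tz":0,"wx":0,"wy":0,"wz":0,"claw":-1},{"tx":-1,"ty":0.19,"tz":0,"wx":0,"wy":0,"wz":0,"claw":-1},{"tx":-1,"ty":0.19,"tz":0,"wx":0,"wy":0,"wz":0,"claw":-1},{"tx":-0.5,"ty":0,"tz":1,"wx":0,"wy":0,"wz":0,"claw":-1},{"tx":0,"ty":0,"tz":1,"wx":0,"wy":0,"wz":0,"claw":-1},{"tx":0,"ty":0,"tz":0,"wx":0,"wy":0,"wz":0,"claw":-1}]'

```text
clock: 33.0
tool_pos: [0.4353, -0.0078, 0.0777]
eef_rot: [0.1, 0.995, -0.002, 0.009]
contact_force: [0.3, -0.5, -0.6]
opening: 0.007
finger_force: 0.0
```

```bash
python3 edge.py
python3 - <<'E'
from h import *
b=np.load('/tmp/box.npz');o=b['o'];y=np.radians(-10.7);R=np.array([[np.cos(y),-np.sin(y)],[np.sin(y),np.cos(y)]])
print(r.get_state())
for n in('scene','top'):
    s=snap(n);P=cloud(s);Q=(P[...,:2]-o)@R;z=P[...,2]
    m=(z>.035)&(z<.066)&(abs(Q[...,1])<.03)&(Q[...,0]<-.06)&(Q[...,0]>-.21);print(n,'lip',np.percentile(Q[m][:,0],[2,10]) if m.any() else None)
    m=(z>.01)&(z<.04)&(np.hypot(P[...,0]-.472,P[...,1]-.21)<.05);print(' cap',m.sum(),np.median(P[m],0) if m.any() else '', (R.T@(np.median(P[m],0)[:2]-o)) if m.any() else '')
    m=(z>.02)&(z<.3)&(np.hypot(P[...,0]-.466,P[...,1]+.197)<.06);print(' bottle',cv2.minAreaRect(P[m][:,:2].astype(np.float32)))
E
```

```text
tray min x box frame -0.08688969403314174 435
{'clock': 33.05, 'q': array([ 0.14335887,  0.7628345 , -0.37913044,  2.25365362,  1.08477414,
        0.30203511,  0.17222152]), 'qd': array([-0.01324432,  0.04765964,  0.03545823, -0.00166104,  0.07384808,
       -0.01793409, -0.05373117]), 'joint_torque': array([  0.2477514 , -44.07720566,  -2.99367629,  -2.73475103,
        -0.54472284,   0.19845899,   0.49082553]), 'tool_pos': array([ 0.43563659, -0.00810215,  0.07641702]), 'eef_rot': array([ 0.10013317,  0.99493191, -0.00172065,  0.0089929 ]), 'contact_force': array([-0.19237224,  0.35859566, -0.24320117]), 'moment': array([ 0.03371666, -0.13338684,  0.06798468]), 'finger_force': 0.0, 'opening': 0.0018980491538155015}
scene lip [-0.0912062  -0.08821324]
 cap 95 [0.44710592 0.2079978  0.01832422] [-0.22424171  0.21102898]
 bottle ((0.4592500627040863, -0.2069426327943802), (0.05597057193517685, 0.06831182539463043), 62.18629837036133)
top lip [-0.08723275 -0.08525879]
 cap 365 [0.46702914 0.20711843 0.02194947] [-0.20450163  0.21386397]
 bottle ((0.46621739864349365, -0.1968104988336563), (0.06692004948854446, 0.06546569615602493), 88.79381561279297)
```

The lip has moved 117 mm back to its shut place and stays there. The cap and bottle are where they should be.

```bash
python3 -c "
from plant import workorder;print(workorder.finish_job())"
```

```text
the job is handed in; nothing more can be done
None
```

The job is handed in: the black cap is on the worktop to the left of the box, and the valve and tape are in the tray, which I pushed to its hard stop; after I let go it measured shut to within a few millimetres (the hand-in returned no verdict).

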